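# Load the tin shaker, latch its keeper bar and set the stroke

## Robot

A 7-joint arm with a two-finger parallel gripper is mounted at the origin on a cart in front of the work surface, level with it; the furniture and walls round the work are solid. World frame = base frame: x ahead of the robot, y to its left, z up, the work surface at z = 0. Lengths are in m, angles in rad, forces in N, time in s.
With the tool pointing down it reaches from about 0.425 to 0.95 m from the base axis. Payload 4.7 kg.
Tool frame: the origin (TCP) lies at the very end of the fingers, on their centre line; the grasp point (between the pads) lies 19 mm behind it (r.hold_point_z is the x of the grasp point in the tool frame, in m); x points along the fingers, y is the direction in which the jaws open and shut, and the axes are right-handed (so a half turn about x gives the same grasp; the last joint's range is limited). The gripper opens to 87 mm and grips with 3 to 60 N. Pads are 19 mm wide; open, the fingers measure 117 mm over their backs; the gripper's body (75 mm by 190 mm) begins 51 mm behind the grasp point.
Start: joints at [1.223, 0.469, -0.049, 1.532, 0.024, 1.141, -0.082], TCP at [0.212, -0.641, 0.223] pointing down, gripper open.
Joint ranges: [-2.59, 2.59], [-0.33, 1.99], [-1.39, 1.29], [0.1, 2.45], [-1.04, 4.18], [0.21, 1.99], [-2.66, 2.66]. Speed limits (rad/s): [2.57, 2.57, 3.14, 3.14, 3.14, 3.14, 3.14].

## Interface

Orientations are given as a unit quaternion [w, x, y, z].
In Python, from rig import r gives the robot as it stands.
- The arm moves only by the tool step_arm, never from a script. Its argument "steps" is a list of rows, each a list of 7 numbers: the shift along the world's x, y, z in units of 30 mm (1.0 is 30 mm), then the turn, a rotation vector about the world's x, y, z in units of 5 degrees (1.0 is 5 degrees), then the opening, from -1 (shut) to 1 (fully open). In form: [[tx, ty, tz, wx, wy, wz, fingers], ...]. A call has 1 to 10 rows; each row shifts and turns the commanded pose from where the row before left it; what a row does not reach is not made up. A row lasts 1/10 s, in which the tool goes at most 50 mm and 8.59 degrees, less where a joint would pass 70% of its speed; a pose out of reach is approached as far as the arm can. A call is refused whole if a number of a shift passes 1 or a number of a turn 1, either way. A call with a gripper value outside its range is refused whole. The fingers move at their own pace and stop on an object; the grip force is fixed at half the most. Time passes only in rows, so rows that do not move let the fingers close. It gives the time, the measured TCP pose, the force and the opening at its end, in the units of the state.
- r.sense(): the state, without advancing time (a new reading comes with each control period).
- r.get_image(name): name is "scene" or "top" or "wrist"; returns a dict with "pixels" (384x512x3 uint8, red, green, blue), "z_map" (384x512 float32, m along the optical axis (not along the pixel's ray), 0 where there is no reading), "fov_y" (degrees; the focal length in pixels is half the picture's height over the tangent of half this angle, whatever the lens; pixels are square), "cx", "cy" (the principal point, pixels), "R" (3x3) and "t" (3): a world point X has camera coordinates R X + t. Camera axes: x right, y down, z forward; pixel columns grow to the right and rows downward; lengths in m; the calibration is good to about 2 mm. A picture is of the moment at which its call begins.
- r.sign_off(): hands the job in, once; it reports no verdict.
Trained networks look in a picture, given as the dict that the camera call returned (one of the last four; its "shot" number tells which), for a name from the list of things; names that differ only in an ending like _2 or _b are one class to them, and where a whole thing is asked for, a point or a joint stands for the part that bears it (a point fixed in the world has none). Each returns a list of dicts, best first, with "conf" (0 to 1); they miss things now and then, are a little off and sometimes report something else, mostly with a low value. They report only what shows in the picture. A call takes as long as a camera call. They do not tell look-alikes from the thing itself.
- r.spot_in(picture, query): "point" ([x, y, z] in m, in the coordinates of the camera as it stood for that picture, good to about 4 mm: the middle of the surface that is visible of it).
- r.silhouettes(picture, query): "region" (384x512 bool, what is visible of it).
The state is a dict: "clock": time; "joints": joint angles; "qd": joint speeds; "joint_efforts": joint torques, N m; "tool_pos": TCP position; "tool_rot": TCP orientation; "ft_force": force on the tool from outside, world axes, zero at the start; "moment": the same for the moment, N m; "grip_width": finger opening in m.
Only numpy, scipy, OpenCV 4.12 (cv2) and the standard library are available. Lean on these libraries where they do the work, as an engineer would, in place of code of your own. Each camera call takes 0.05 s, during which the arm holds its last target. There are 200 camera calls.

## Task

Get the bench tin shaker ready to run: move any brass couplers lying in its cradle into the steel parts tray, and stand every small paint tin from the bench upright in a cradle pocket of its own. When all the tins are in, swing the keeper bar shut over them until it clicks fully home. Also, before or after that, turn the stroke knob until the pointer lines up with the mark tab on its scale; leave the bottle, the tape roll and the colour fan deck standing where they are.

Things in the scene. Friction and masses are not known exactly. Their poses are not given: they have to be found in the camera images.
- shaker: grey bench tin shaker, fixed, plinth 285 x 365 x 36 mm high; origin on the bench under the cradle's centre, x away from the robot, y to its left. Aluminium cradle of 2 x 2 pockets; walls between them 6 mm (across x) and 18 mm (along x) wide. A 30 mm hinge post stands at x +122, y 0 mm, a 24 x 44 mm striker post, 109 mm high with a stop lug to 124 mm, at x -108, y 0
- pocket0 (a point): centre of the floor of a cradle pocket, near left, 40 mm above the bench; the pocket is 74 x 74 mm inside, its walls rise 12 mm above the floor
- pocket1 (a point): centre of the floor of a cradle pocket, far left, 40 mm above the bench; the pocket is 74 x 74 mm inside, its walls rise 12 mm above the floor
- pocket2 (a point): centre of the floor of a cradle pocket, near right, 40 mm above the bench; the pocket is 74 x 74 mm inside, its walls rise 12 mm above the floor
- pocket3 (a point): centre of the floor of a cradle pocket, far right, 40 mm above the bench; the pocket is 74 x 74 mm inside, its walls rise 12 mm above the floor
- keeper (a joint): angle of the steel keeper bar about its upright hinge, rad: 0 is shut (bar along the shaker's -x over the middle of the cradle, on its stop), growing as it swings level toward the shaker's +y; starts 1.55 to 1.75, at most 2.0. Stays where left; a sprung plunger under its free end rides over a ridge from about 0.07 to 0.01 rad (about 2 to 4 N at the hand knob), then drops behind it and holds the bar at 0
- keeper_hinge (a point): on the hinge axis of the keeper bar, at mid thickness of the bar, 124 mm above the bench. The bar is flat, 46 mm wide (24 mm near both ends), 8 mm thick, reaches 245 mm from the hinge and runs 117 mm above the bench, over the tins
- keeper_handle (a point): on the axis of the keeper bar's black round hand knob, 153 mm above the bench: upright, 22 mm in diameter, grip from 138 to 168 mm above the bench, 178 mm from the hinge axis
- stroke_knob (a joint): angle of the black stroke knob on the right of the shaker, rad, 0 to 6.0, growing clockwise seen from above; stays where it is left (about 0.03 N m of friction). It drives the pointer 12 mm per rad, clockwise moves the pointer along the shaker's +x. At 0 the grip bar lies along the shaker's x
- stroke_knob_grip (a point): on the knob's upright axis, 73 mm above the bench, at the height to grip: the grip bar is 42 mm long, 14 mm thick, its top 80 mm above the bench; it stands on a 44 mm disc whose top is 50 mm above the bench. This frame turns with the knob: x along the grip bar
- pointer_tip (a point): tip of the black needle of the stroke pointer, which slides along the shaker's x on the white scale beside the knob
- mark_tip (a point): tip of the dark steel mark tab clipped on the same scale, facing the needle; x along the scale. The pointer is aligned when pointer_tip has the same x as this point (the tips are about 2 mm apart across the scale)
- parts_tray: open steel parts tray on the bench right of the shaker, 190 x 110 mm, walls 18 mm high and 4 mm thick, floor 4 mm thick; origin at the centre of its underside, x along its length
- tin_a: closed paint tin, upright cylinder 62 mm in diameter and 62 mm tall; origin at the centre of its underside, z along its axis. May be absent
- tin_b: closed paint tin, upright cylinder 62 mm in diameter and 74 mm tall; origin at the centre of its underside, z along its axis. May be absent
- tin_c: closed paint tin, upright cylinder 62 mm in diameter and 62 mm tall; origin at the centre of its underside, z along its axis. May be absent
- tin_d: closed paint tin, upright cylinder 62 mm in diameter and 74 mm tall; origin at the centre of its underside, z along its axis. May be absent
- coupler_a: brass air coupler, 66 x 25 x 25 mm, lying; origin at the centre of its underside, x along its length. May be absent; when present it starts in a cradle pocket
- coupler_b: brass air coupler, 66 x 25 x 25 mm, lying; origin at the centre of its underside, x along its length. May be absent; when present it starts in a cradle pocket
- squeeze_bottle: bystander: white squeeze bottle, 60 mm in diameter, 152 mm tall, standing; origin at the centre of its underside
- teal_marker: bystander: marker pen, 128 x 18 x 18 mm, lying between the tins and the open keeper bar; x along its length
- tape_cream: bystander: roll of tape lying flat, 104 mm in diameter, 24 mm high
- fan_deck: bystander: colour fan deck, 150 x 44 x 19 mm, lying left of the tins; x along its length
There are look-alikes about, which are no part of the job. Leave any orange or turquoise look-alike of the tin_d alone.

How it is judged:
By the outcome, as a careful person would: the job done as asked, in the order asked, and still so for the second after the job is handed in, with the robot touching nothing.
Of tin_a, tin_b, tin_c, tin_d only 2 to 4 are there at a start; the rules pass over those that are not, and their reading is None.
Of coupler_a, coupler_b only 1 to 2 are there at a start; the rules pass over those that are not, and their reading is None.
At some moment in a run one of tin_a, tin_b, tin_c, tin_d may be knocked a few centimetres aside while the robot is not near it.
It also fails if it takes over 210 s, if anything falls off the work surface, if the arm or the gripper's body presses on something with over 40 N, if the wrist force passes 120 N, or if a joint passes its speed limit or range.

## Working session

There is one attempt and no reset: what is moved stays moved. The work goes in short steps, Python scripts to look and compute and a tool call to move; the robot and the scene stay as the last step left them, time stands still between calls to the robot, and variables do not carry over. Pictures are saved under pics/ and viewed, about 12 in all and at most 16, crops included, and the job is handed in when it is done.

Besides the shell and the picture viewer there is one more tool, called after "Request:" as name([rows], argument=value, ...), one row to a line, values as JSON. step_arm: Moves the arm, as the interface text tells. Its arguments: {"type":"object","properties":{"steps":{"type":"array"}},"required":["steps"]}

```bash
mkdir -p pics; ls; cat > h.py <<'E'
import numpy as np, cv2
from rig import r
def f(p): return p["pixels"].shape[0]/2/np.tan(np.radians(p["fov_y"])/2)
def w(p,c): return np.array(p["R"]).T@(np.array(c)-np.array(p["t"]))
def cloud(p):
    z=p["z_map"]; v,u=np.mgrid[:z.shape[0],:z.shape[1]]; F=f(p)
    c=np.stack([(u-p["cx"])/F*z,(v-p["cy"])/F*z,z],-1)
    X=(c-np.array(p["t"]))@np.array(p["R"]); X[z<=0]=np.nan; return X
def save(p,n,box=None,s=1):
    im=p["pixels"][:,:,::-1]
    if box: im=im[box[1]:box[3],box[0]:box[2]]
    cv2.imwrite("pics/"+n,cv2.resize(im,None,fx=s,fy=s,interpolation=cv2.INTER_CUBIC))
def proj(p,X):
    c=np.array(p["R"])@X+p["t"]; return c[:2]/c[2]*f(p)+[p["cx"],p["cy"]]
E
python3 - <<'E'
from h import *
s=r.sense(); print(s["clock"],s["tool_pos"],s["tool_rot"],s["ft_force"],s["grip_width"],r.hold_point_z)
a=r.get_image("top"); b=r.get_image("scene")
save(a,"top0.png",s=1.5); save(b,"scene0.png",s=1.5)
for q in "shaker keeper keeper_handle stroke_knob stroke_knob_grip pointer_tip mark_tip parts_tray tin_a tin_b coupler_a squeeze_bottle teal_marker tape_cream fan_deck".split():
  for p,n in((a,"top"),(b,"sc")):
    print(q,n,[(np.round(w(p,d["point"]),3).tolist(),np.round(proj(p,w(p,d["point"]))).tolist(),round(d["conf"],2)) for d in r.spot_in(p,q)[:6]])
E
```

```text
pics
0.0 [ 0.21135629 -0.64040502  0.22149987] [-0.11154584 -0.69799624 -0.11293063  0.69828751] [0.20173974 0.60991803 0.37011546] 0.08706933687885715 -0.0187
shaker top [([0.517, -0.032, 0.038], [297.0, 189.0], 0.89)]
shaker sc [([0.495, 0.02, 0.033], [287.0, 199.0], 0.85)]
keeper top [([0.623, 0.154, 0.134], [246.0, 155.0], 0.59), ([0.364, 0.501, 0.013], [151.0, 228.0], 0.27), ([0.425, -0.356, 0.003], [381.0, 215.0], 0.22)]
keeper sc [([0.618, 0.17, 0.128], [235.0, 180.0], 0.58)]
keeper_handle top [([0.624, 0.156, 0.129], [246.0, 154.0], 0.88), ([0.389, 0.259, 0.06], [216.0, 222.0], 0.2)]
keeper_handle sc [([0.618, 0.172, 0.127], [234.0, 180.0], 0.95)]
stroke_knob top [([0.495, -0.167, 0.047], [334.0, 195.0], 0.49)]
stroke_knob sc []
stroke_knob_grip top []
stroke_knob_grip sc []
pointer_tip top []
pointer_tip sc []
mark_tip top []
mark_tip sc []
parts_tray top []
parts_tray sc []
tin_a top [([0.393, 0.257, 0.063], [216.0, 221.0], 0.81), ([0.505, 0.237, 0.072], [223.0, 190.0], 0.77), ([0.388, 0.599, 0.072], [119.0, 221.0], 0.77), ([0.508, 0.407, 0.056], [176.0, 189.0], 0.64), ([0.
[... 937 characters left out ...]
 0.53)]
squeeze_bottle top [([0.653, 0.387, 0.098], [181.0, 147.0], 0.69)]
squeeze_bottle sc [([0.642, 0.41, 0.076], [176.0, 216.0], 0.91), ([0.497, 0.021, 0.035], [287.0, 198.0], 0.48)]
teal_marker top [([0.36, 0.503, 0.015], [150.0, 229.0], 0.57), ([0.591, 0.335, 0.017], [198.0, 168.0], 0.49)]
teal_marker sc [([0.376, 0.393, 0.066], [227.0, 261.0], 0.6), ([0.499, 0.021, 0.035], [286.0, 198.0], 0.23)]
tape_cream top [([0.627, -0.358, 0.026], [383.0, 161.0], 0.61)]
tape_cream sc [([0.621, -0.355, 0.015], [329.0, 152.0], 0.81)]
fan_deck top [([0.363, 0.503, 0.015], [151.0, 228.0], 0.83)]
fan_deck sc [([0.354, 0.513, 0.012], [201.0, 297.0], 0.87), ([0.374, 0.393, 0.069], [228.0, 261.0], 0.53)]
```

View pics/top0.png

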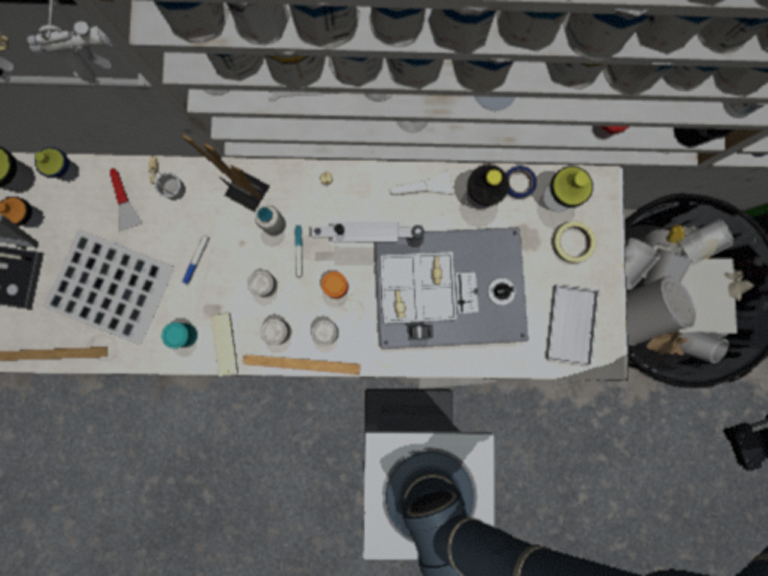

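View pics/scene0.png

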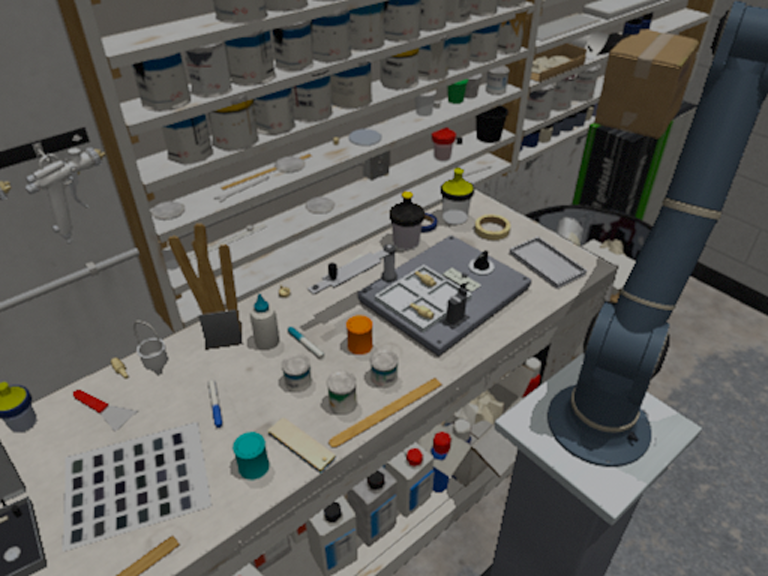

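The top view shows three grey paint tins, at full-resolution ×1.5 pixels (261,282), (274,330) and (323,330). The orange tin at (334,285) and the turquoise one at (178,335) are look-alikes, so I leave them. There are couplers at (437,268) in the far right pocket and (399,305) in the near left pocket, and the tray is at (572,325). The scene view agrees. Next I move above the shaker for a close look.

Request:
step_arm([
  [0.6,1,0.4,0,0,0,1],
  [0.6,1,0.4,0,0,0,1],
  [0.6,1,0.4,0,0,0,1],
  [0.6,1,0.4,0,0,0,1],
  [0.6,1,0.4,0,0,0,1],
  [0.6,1,0.4,0,0,0,1],
  [0.6,1,0.4,0,0,0,1],
  [0.6,1,0.4,0,0,0,1],
  [0.6,1,0.4,0,0,0,1],
  [0.6,1,0.4,0,0,0,1],
])

```text
clock: 2.6
tool_pos: [0.3921, -0.3396, 0.3433]
tool_rot: [0.112, 0.698, 0.112, -0.698]
ft_force: [0.7, -1.5, -0.4]
grip_width: 0.0871
```

Request:
step_arm([
  [0.3,0.8,0.2,0,0,0,1],
  [0.3,0.8,0.2,0,0,0,1],
  [0.3,0.8,0.2,0,0,0,1],
  [0.3,0.8,0.2,0,0,0,1],
  [0.3,0.8,0.2,0,0,0,1],
  [0.3,0.8,0.2,0,0,0,1],
  [0.3,0.8,0.2,0,0,0,1],
  [0.3,0.8,0.2,0,0,0,1],
  [0,0,0,0,0,0,1],
  [0,0,0,0,0,0,1],
])

```text
clock: 3.6
tool_pos: [0.4636, -0.149, 0.3907]
tool_rot: [0.113, 0.698, 0.112, -0.698]
ft_force: [0.2, -0.2, 0.2]
grip_width: 0.0875
```

```bash
python3 - <<'E'
from h import *
from scipy.spatial.transform import Rotation as Ro
s=r.sense(); q=s["tool_rot"]; print(s["clock"],s["tool_pos"],np.round(Ro.from_quat([q[1],q[2],q[3],q[0]]).as_matrix(),3),s["ft_force"],s["joints"])
a=r.get_image("wrist"); save(a,"w1.png",s=1.5); print("cam",-np.array(a["R"]).T@a["t"],a["R"],a["fov_y"])
for q in "shaker keeper_handle stroke_knob_grip pointer_tip mark_tip parts_tray coupler_a".split():
    print(q,[(np.round(w(a,d["point"]),3).tolist(),np.round(proj(a,w(a,d["point"]))).tolist(),round(d["conf"],2)) for d in r.spot_in(a,q)[:6]])
E
```

```text
3.6 [ 0.46355121 -0.1489895   0.39072448] [[ 0.     0.314 -0.949]
 [-0.001 -0.949 -0.314]
 [-1.     0.001  0.   ]] [ 0.1583594  -0.20101033  0.21226557] [ 0.59640223  0.06847603 -0.39470005  1.69007996  0.02758011  1.38795051
 -1.05352816]
cam [ 0.53589327 -0.12474052  0.55163476] [[ 3.14457507e-01 -9.49271306e-01  6.81591672e-04]
 [-9.11523511e-01 -3.01752476e-01  2.79410686e-01]
 [-2.65030874e-01 -8.84840744e-02 -9.60171445e-01]] 63.14618110988468
shaker [([0.517, -0.053, 0.034], [211.0, 98.0], 0.86), ([0.547, -0.011, 0.06], [187.0, 68.0], 0.39), ([0.63, -0.358, 0.023], [414.0, 90.0], 0.34)]
keeper_handle []
stroke_knob_grip [([0.502, -0.172, 0.051], [280.0, 131.0], 0.68)]
pointer_tip [([0.47, -0.067, 0.04], [212.0, 130.0], 0.63)]
mark_tip [([0.502, -0.105, 0.042], [240.0, 118.0], 0.37)]
parts_tray [([0.437, -0.35, 0.007], [359.0, 195.0], 0.88)]
coupler_a [([0.462, 0.078, 0.059], [117.0, 105.0], 0.72), ([0.504, -0.106, 0.041], [241.0, 117.0], 0.68), ([0.546, -0.011, 0.058], [188.0, 69.0], 0.67), ([0.518, -0.046, 0.036], [207.0, 96.0], 0.48)]
```

View pics/w1.png

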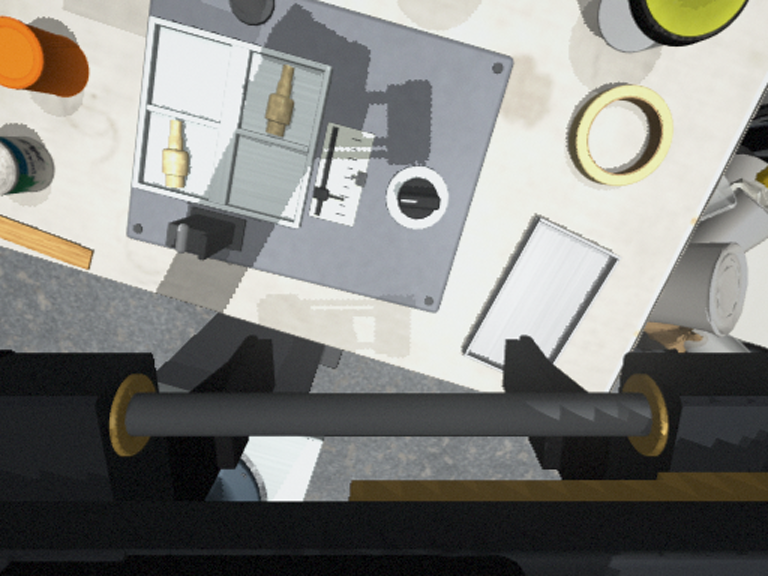

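The wrist view shows the couplers at (175,153) and (281,100), the stroke knob at (418,197), the pointer needle near (322,195), the mark tab near (360,178), and the tray at (541,290). I'll fit the shaker pose and enlarge the scale.

```bash
cat >> h.py <<'E'
def ray(p,u,v,z):
    c=np.array([(u-p["cx"])/f(p),(v-p["cy"])/f(p),1]); R=np.array(p["R"]); o=-R.T@p["t"]; d=R.T@c
    return o+d*(z-o[2])/d[2]
E
python3 - <<'E'
from h import *
a=r.get_image("wrist"); save(a,"w2.png",(190,70,310,160),6)
def px(u,v,z): return np.round(ray(a,u/1.5,v/1.5,z),4)
print("plinth",px(513,57,.036),px(437,311,.036),px(128,240,.036))
print("cradle",px(150,14,.052),px(331,66,.052),px(299,228,.052),px(133,187,.052))
X=cloud(a)
for q in ["coupler_a","parts_tray","stroke_knob","tape_cream"]:
  for d in r.silhouettes(a,q)[:4]:
    m=d["region"]&np.isfinite(X[...,2]); P=X[m]; t=P[P[:,2]>P[:,2].max()-.012] if "coup" in q else P
    rc=cv2.minAreaRect(t[:,:2].astype(np.float32)*1000); print(q,round(d["conf"],2),m.sum(),np.round(rc[0]),np.round(rc[1]),round(rc[2]),np.round(P[:,2].max(),3))
m=(abs(X[...,2]-.052)<.003)&(abs(X[...,1])<.12)
P=X[m]; rc=cv2.minAreaRect(P[:,:2].astype(np.float32)*1000); print("cradle rect",rc)
m=(X[...,2]>.068)&(abs(X[...,1]+.172)<.04)&(abs(X[...,0]-.5)<.04)&(X[...,2]<.09); P=X[m]; print(len(P),cv2.minAreaRect(P[:,:2].astype(np.float32)*1000), P.mean(0))
E
```

```text
plinth [ 0.6608 -0.2161  0.036 ] [ 0.384  -0.2353  0.036 ] [0.355  0.1197 0.036 ]
cradle [0.5837 0.1281 0.052 ] [ 0.594  -0.0477  0.052 ] [ 0.4308 -0.0596  0.052 ] [0.4182 0.1164 0.052 ]
coupler_a 0.63 555 [548. -10.] [23. 65.] 87 0.066
coupler_a 0.59 542 [466.  80.] [65. 22.] 11 0.066
parts_tray 0.86 5640 [ 427. -329.] [192. 239.] 16 0.39
stroke_knob 0.77 608 [ 500. -169.] [43. 42.] 48 0.081
tape_cream 0.84 2102 [ 631. -360.] [101. 104.] 18 0.026
cradle rect ((340.9411926269531, 31.619216918945312), (176.8056640625, 573.7487182617188), 89.97106170654297)
266 ((499.9891357421875, -168.56683349609375), (14.139383316040039, 40.891944885253906), 13.130964279174805) [ 0.50049863 -0.16824428  0.07803138]
```

View pics/w2.png

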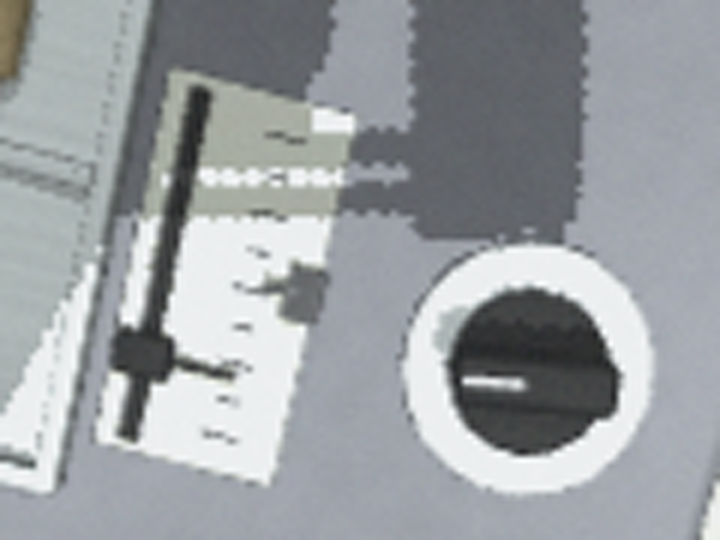

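Shaker fit: origin (0.507, 0.034), yaw about 4.1°. The pockets computed from this agree with both coupler positions. The knob is at (0.500, −0.169), with its grip bar near 1.41 rad. The needle tip at crop (235,376) must travel about +23 mm along x to the mark tip at (245,288), which is roughly 1.95 rad clockwise. I do the knob first.

Request:
step_arm([
  [0.12,-0.065,-0.5,0,0,1,1],
  [0.12,-0.065,-0.5,0,0,1,1],
  [0.12,-0.065,-0.5,0,0,1,1],
  [0.12,-0.065,-0.5,0,0,1,1],
  [0.12,-0.065,-0.5,0,0,1,1],
  [0.12,-0.065,-0.5,0,0,1,1],
  [0.12,-0.065,-0.5,0,0,1,1],
  [0.12,-0.065,-0.5,0,0,1,1],
  [0.12,-0.065,-0.5,0,0,1,1],
  [0.12,-0.065,-0.5,0,0,1,1],
])

```text
clock: 5.25
tool_pos: [0.4998, -0.1686, 0.24]
tool_rot: [0.398, 0.585, 0.398, -0.585]
ft_force: [0.6, 0.3, 0.5]
grip_width: 0.087
```

Request:
step_arm([
  [0,0,-0.5,0,0,1,0.2],
  [0,0,-0.5,0,0,1,0.2],
  [0,0,-0.5,0,0,1,0.2],
  [0,0,-0.5,0,0,1,0.2],
  [0,0,-0.5,0,0,1,0.2],
  [0,0,-0.4,0,0,1,0.2],
  [0,0,0,0,0,0.94,0.2],
  [0,0,0,0,0,0,0.2],
])

```text
clock: 6.05
tool_pos: [0.4995, -0.1685, 0.1531]
tool_rot: [0.553, 0.44, 0.554, -0.44]
ft_force: [-0.6, 0.7, -0.4]
grip_width: 0.0525
```

```bash
python3 - <<'E'
from h import *
from scipy.spatial.transform import Rotation as Ro
s=r.sense(); q=s["tool_rot"]; R=Ro.from_quat([q[1],q[2],q[3],q[0]]).as_matrix(); print(s["tool_pos"],np.degrees(np.arctan2(R[1,1],R[0,1])),s["joints"],s["grip_width"])
a=r.get_image("wrist"); save(a,"w3.png",s=1.4)
X=cloud(a)
m=(X[...,2]>.068)&(X[...,2]<.09)&(np.hypot(X[...,0]-.5,X[...,1]+.169)<.035); P=X[m]; print(len(P)); 
if len(P)>5: print(cv2.minAreaRect(P[:,:2].astype(np.float32)*1000))
E
```

```text
[ 0.49948231 -0.16849678  0.15310921] 12.9509258508482 [ 0.69726948  0.36069853 -0.55834088  1.93315687  0.23761547  0.91339817
  0.24733416] 0.052477788943027986
904
((499.7903747558594, -168.48817443847656), (13.892492294311523, 40.8242073059082), 12.80595588684082)
```

View pics/w3.png

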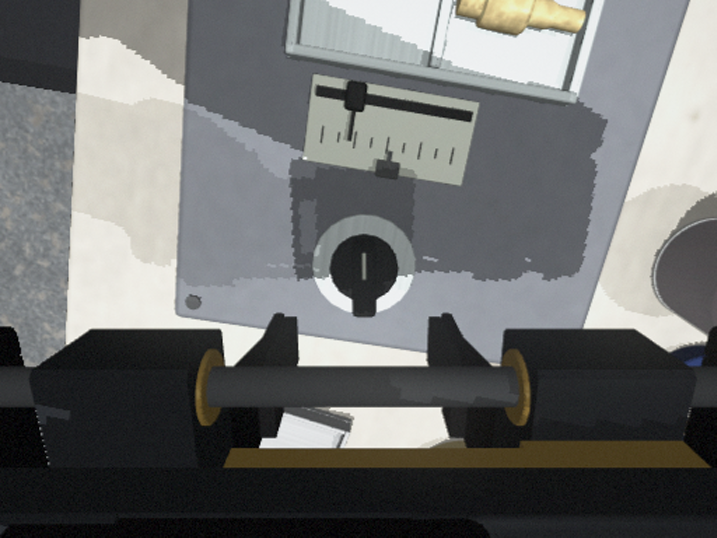

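The wrist view at close range shows the needle tip at (350,139), the mark tip at (389,151), and the knob bar central at (364,270) and aligned with the jaws. Now I descend.

```bash
python3 - <<'E'
from h import *
a=r.get_image("wrist"); X=cloud(a)
p,m=[ray(a,u/1.4,v/1.4,.042) for u,v in((350,139),(389,151))]
for yaw in(.066,.072,.078): print(p,m,(m-p)[:2]@[np.cos(yaw),np.sin(yaw)])
print(X[99,250],X[108,278])
E
```

```text
[ 0.47496126 -0.09424476  0.042     ] [ 0.49933412 -0.09578024  0.042     ] 0.02421853199387342
[ 0.47496126 -0.09424476  0.042     ] [ 0.49933412 -0.09578024  0.042     ] 0.024199258741653545
[ 0.47496126 -0.09424476  0.042     ] [ 0.49933412 -0.09578024  0.042     ] 0.02417911431873249
[ 0.47478474 -0.09402366  0.03728301] [ 0.49942588 -0.09586015  0.04284584]
```

Request:
step_arm([
  [0,0,-0.9,0,0,0,0],
  [0,0,-0.9,0,0,0,0],
  [0,0,-0.8,0,0,0,0],
  [0,0,-0.4,0,0,0,0],
  [0,0,-0.2,0,0,0,0],
  [0,0,0,0,0,0,-1],
  [0,0,0,0,0,0,-1],
  [0,0,0,0,0,0,-1],
  [0,0,0,0,0,0,-1],
  [0,0,0,0,0,0,-1],
])

```text
clock: 7.15
tool_pos: [0.5003, -0.1686, 0.0582]
tool_rot: [0.554, 0.441, 0.553, -0.44]
ft_force: [-0.6, -1.0, 2.8]
grip_width: 0.0138
```

Gripped: the width reads 13.8 mm, matching the 14 mm bar. Now I turn 24.2 mm / 12 = 2.02 rad, which is 115.5° clockwise.

Request:
step_arm([
  [0,0,0,0,0,-1,-1],
  [0,0,0,0,0,-1,-1],
  [0,0,0,0,0,-1,-1],
  [0,0,0,0,0,-1,-1],
  [0,0,0,0,0,-1,-1],
  [0,0,0,0,0,-1,-1],
  [0,0,0,0,0,-1,-1],
  [0,0,0,0,0,-1,-1],
  [0,0,0,0,0,-1,-1],
  [0,0,0,0,0,-1,-1],
])

```text
clock: 8.15
tool_pos: [0.501, -0.1688, 0.0582]
tool_rot: [0.315, 0.634, 0.314, -0.633]
ft_force: [1.7, -0.1, -0.5]
grip_width: 0.0138
```

Request:
step_arm([
  [0,0,0,0,0,-1,-1],
  [0,0,0,0,0,-1,-1],
  [0,0,0,0,0,-1,-1],
  [0,0,0,0,0,-1,-1],
  [0,0,0,0,0,-1,-1],
  [0,0,0,0,0,-1,-1],
  [0,0,0,0,0,-1,-1],
  [0,0,0,0,0,-1,-1],
  [0,0,0,0,0,-1,-1],
  [0,0,0,0,0,-1,-1],
])

```text
clock: 9.15
tool_pos: [0.5013, -0.1694, 0.0582]
tool_rot: [0.018, 0.708, 0.016, -0.706]
ft_force: [2.3, -1.9, -1.4]
grip_width: 0.0137
```

Request:
step_arm([
  [0,0,0,0,0,-1,-1],
  [0,0,0,0,0,-1,-1],
  [0,0,0,0,0,-1,-1],
  [0,0,0,0,0,-0.1,-1],
  [0,0,0,0,0,0,-1],
  [0,0,0,0,0,0,-1],
])

```text
clock: 9.75
tool_pos: [0.5013, -0.1696, 0.0582]
tool_rot: [-0.076, 0.704, -0.077, -0.702]
ft_force: [4.4, -3.5, -1.6]
grip_width: 0.0138
```

```bash
python3 - <<'E'
from h import *
from scipy.spatial.transform import Rotation as Ro
s=r.sense(); q=s["tool_rot"]; R=Ro.from_quat([q[1],q[2],q[3],q[0]]).as_matrix(); print(s["tool_pos"],np.degrees(np.arctan2(R[1,1],R[0,1])),s["joints"])
E
```

```text
[ 0.50126669 -0.16961006  0.05823392] -102.46033474538915 [ 0.23541098  0.44055204  0.01340248  2.03173419 -0.00798364  0.66523493
 -1.53447502]
```

Request:
step_arm([
  [0,0,0,0,0,0,0],
  [0,0,0,0,0,0,0],
  [0,0,0,0,0,0,0],
  [0,0.2,0.7,0,0,0,0],
  [0,0.5,0.8,0,0,0,0],
  [0,0.5,0.8,0,0,0,0],
  [0,0.5,0.8,0,0,0,0],
  [0,0.5,0.8,0,0,0,0],
  [-0.5,0.3,0,0,0,0,0],
  [0,0,0,0,0,0,0],
])

```text
clock: 10.75
tool_pos: [0.483, -0.0918, 0.1749]
tool_rot: [0.076, -0.703, 0.076, 0.703]
ft_force: [-0.3, 0.2, 0.2]
grip_width: 0.0433
```

```bash
python3 - <<'E'
from h import *
a=r.get_image("wrist")
m=r.spot_in(a,"mark_tip"); print([(proj(a,w(a,d["point"])),d["conf"]) for d in m])
c=proj(a,np.array([.498,-.095,.042])).astype(int); print(c)
x0,y0=max(c[0]-55,0),max(c[1]-45,0); print(x0,y0); save(a,"w4.png",(x0,y0,x0+110,y0+90),6)
E
```

```text
[(array([270.54572278, 156.6545751 ]), 0.71)]
[258 166]
203 121
```

View pics/w4.png

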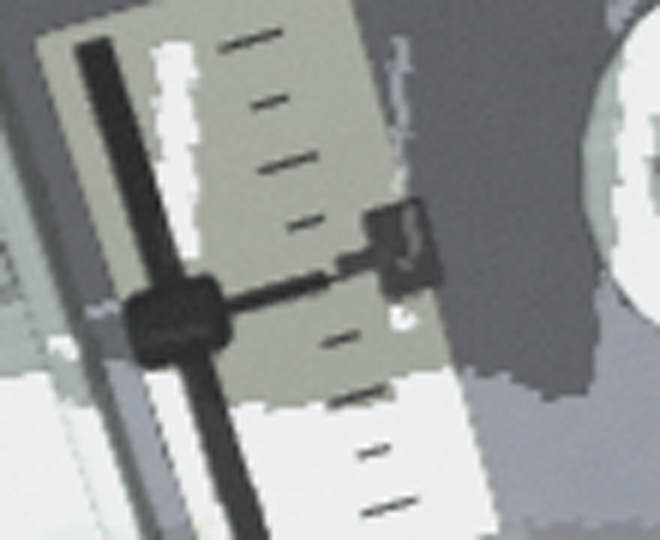

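The crop shows the needle tip at (325,280) and the mark tip at (340,267). They are nearly in line, with the mark perhaps 1 mm further on. I'll measure it.

```bash
python3 - <<'E'
from h import *
a=r.get_image("wrist"); X=cloud(a); e=np.array([np.cos(.0715),np.sin(.0715)]); n=np.array([-e[1],e[0]])
def g(u,v): return 203+u/6-.5,121+v/6-.5
for nm,u,v in(("needle",250,298),("needle",290,289),("needletip",325,280),("mark",342,267),("mark",365,258),("tab",405,250),("scale",250,230)):
    U,V=g(u,v); z=X[int(round(V)),int(round(U)),2]
    print(nm,round(float(z),4),[np.round((1000*(ray(a,U,V,h)[:2]@e),1000*(ray(a,U,V,h)[:2]@n)),1).tolist() for h in(.040,.042,.044)])
print(a["t"],-np.array(a["R"]).T@a["t"])
# subpixel dark centroid along columns
gray=a["pixels"].mean(2)
for u in range(241,268):
    c=gray[160:174,u]; b=np.clip(np.median(c)-15-c,0,None); 
    if b.sum()>0:
        V=160+(b*np.arange(14)).sum()/b.sum(); P=ray(a,u,V,.042)[:2]*1000; print(u,round(V,2),np.round([P@e,P@n],1),np.round(X[int(round(V)),u,2],4))
E
```

```text
needle 0.0376 [[491.5, -117.9], [491.9, -118.1], [492.3, -118.3]]
needle 0.0415 [[491.1, -124.5], [491.5, -124.7], [491.9, -124.8]]
needletip 0.0431 [[490.9, -130.3], [491.3, -130.4], [491.7, -130.6]]
mark 0.0433 [[492.1, -133.5], [492.5, -133.6], [492.9, -133.7]]
mark 0.0444 [[492.5, -137.5], [492.9, -137.5], [493.3, -137.6]]
tab 0.0436 [[491.9, -143.9], [492.3, -144.0], [492.7, -144.0]]
scale 0.0378 [[502.1, -121.2], [502.4, -121.4], [502.7, -121.6]]
[0.01335683 0.45261475 0.48120494] [ 0.55871327 -0.11014641  0.33511783]
241 172.32 [ 490.8 -114.6] 0.0422
242 172.19 [ 490.6 -115.5] 0.0426
243 172.08 [ 490.4 -116.5] 0.0426
244 172.0 [ 490.2 -117.4] 0.0413
245 171.64 [ 490.3 -118.5] 0.0429
246 171.59 [ 490.1 -119.4] 0.0427
247 171.3 [ 490.1 -120.4] 0.0433
248 170.9 [ 490.2 -121.4] 0.0434
249 169.19 [ 491.5 -122.8] 0.0409
250 168.25 [ 492.1 -124. ] 0.0376
251 168.76 [ 491.3 -124.8] 0.0415
252 168.52 [ 491.3 -125.8] 0.0432
253 169.71 [ 489.9 -126.4] 0.0426
254 169.29 [ 490.  -127.4] 0.0433
255 169.27 [ 489.8 -128.3] 0.0421
256 168.67 [ 490.1 -129.4] 0.0384
257 167.14 [ 491.2 -130.8] 0.0431
258 166.97 [ 491.1 -131.7] 0.0446
259 166.59 [ 491.2 -132.7] 0.0437
260 166.35 [ 491.1 -133.7] 0.0443
261 165.41 [ 491.7 -134.9] 0.0433
262 164.42 [ 492.4 -136.1] 0.0416
```

Request:
step_arm([
  [-0.5,0.2,-0.6,0,0,0,0],
  [-0.5,0.2,-0.6,0,0,0,0],
  [-0.5,0.1,-0.6,0,0,0,0],
  [0,0,0,0,0,0,0],
  [0,0,0,0,0,0,0],
])

```text
clock: 11.4
tool_pos: [0.4404, -0.0791, 0.1206]
tool_rot: [-0.077, 0.703, -0.078, -0.703]
ft_force: [1.3, -0.5, 1.0]
grip_width: 0.0435
```

```bash
python3 - <<'E'
from h import *
a=r.get_image("wrist"); X=cloud(a); print(-np.array(a["R"]).T@a["t"]); e=np.array([np.cos(.0715),np.sin(.0715)]); n=np.array([-e[1],e[0]])
# rectified top view of the scale plane z=.043, 0.25 mm/px, axes: cols = shaker -y, rows = -x
o=np.array([.4914,-.128]); H=np.zeros((240,240,2),np.float32)
for i in range(240):
  for j in range(240):
    s=(o[0]+(120-i)*.25e-3)*e+(o[1]-(j-120)*.25e-3)*n
    H[i,j]=proj(a,np.array([s[0],s[1],.043]))
im=cv2.remap(a["pixels"][:,:,::-1].copy(),H[...,0],H[...,1],cv2.INTER_CUBIC)
cv2.imwrite("pics/w5.png",cv2.resize(im,None,fx=2.5,fy=2.5))
gray=im.mean(2)
for j in range(84,160,4):
    c=gray[100:140,j:j+4].mean(1); b=np.clip(np.percentile(c,75)-20-c,0,None); print(j,round(((b*np.arange(100,140)).sum()/b.sum()-120)*-.25,2) if b.sum()>30 else None, end="; ")
E
```

```text
[ 0.5147853  -0.09572991  0.28148574]
84 -1.2; 88 -1.24; 92 -1.23; 96 -1.24; 100 -1.23; 104 -1.28; 108 -1.3; 112 -1.44; 116 -1.56; 120 -1.64; 124 -1.71; 128 -1.43; 132 -0.92; 136 -0.71; 140 -0.3; 144 -0.33; 148 -0.32; 152 -0.84; 156 -3.84;
```

View pics/w5.png

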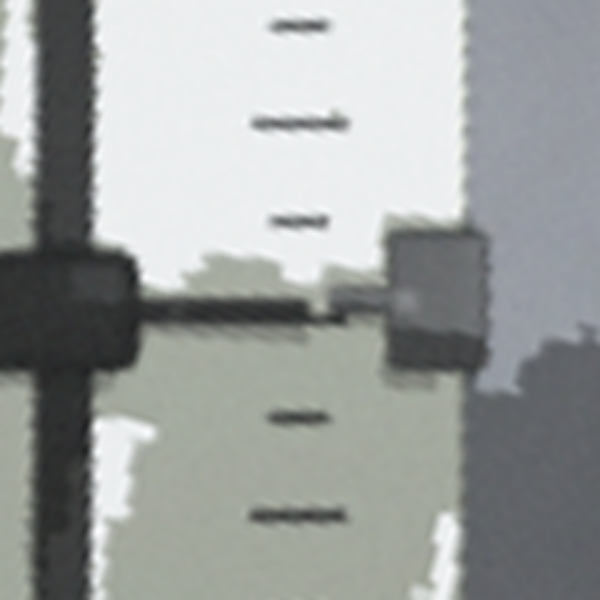

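The rectified view shows the needle at row 310 and the mark at row 297, so the needle is about 1.1 mm short. I'll go back and add about 5°.

Request:
step_arm([
  [0.5,-0.7,0.3,0,0,0,0],
  [0.6,-0.7,0.3,0,0,0,0],
  [0.6,-0.8,0,0,0,0,0],
  [0.29,-0.8,0,0,0,0,0],
  [0,0,0,0,0,0,0],
  [0,0,0,0,0,0,0],
])

```text
clock: 12.05
tool_pos: [0.5003, -0.1692, 0.1391]
tool_rot: [-0.078, 0.703, -0.078, -0.702]
ft_force: [-0.1, 0.7, -0.3]
grip_width: 0.0432
```

```bash
python3 - <<'E'
from h import *
a=r.get_image("wrist"); X=cloud(a); print(r.sense()["tool_pos"])
m=(X[...,2]>.072)&(X[...,2]<.09)&(np.hypot(X[...,0]-.5,X[...,1]+.169)<.035); P=X[m]; print(len(P)); 
if len(P)>5: print(cv2.minAreaRect(P[:,:2].astype(np.float32)*1000))
E
```

```text
[ 0.49984166 -0.16819454  0.13894454]
994
((500.492919921875, -169.35498046875), (13.918717384338379, 41.53120803833008), 77.79019165039062)
```

Request:
step_arm([
  [0,0,-0.9,0,0,0,0],
  [0,0,-0.9,0,0,0,0],
  [0,0,-0.7,0,0,0,0],
  [0,0,-0.2,0,0,0,-1],
  [0,0,0,0,0,0,-1],
  [0,0,0,0,0,0,-1],
  [0,0,0,0,0,-0.55,-1],
  [0,0,0,0,0,-0.55,-1],
  [0,0,0,0,0,0,-1],
  [0,0,0,0,0,0,-1],
])

```text
clock: 13.1
tool_pos: [0.5001, -0.1693, 0.059]
tool_rot: [-0.11, 0.699, -0.111, -0.698]
ft_force: [-1.4, -2.7, 6.7]
grip_width: 0.0138
```

Request:
step_arm([
  [0,0,0,0,0,0,0],
  [0,0,0,0,0,0,0],
  [0,0,0,0,0,0,0],
  [0,0,0.8,0,0,0,0],
  [-0.5,0.7,0.8,0,0,0,0],
  [-0.5,0.7,0.8,0,0,0,0],
  [-0.5,0.8,-0.2,0,0,0,0],
  [-0.49,0.8,-0.1,0,0,0,0],
  [0,0,0,0,0,0,0],
  [0,0,0,0,0,0,0],
])

```text
clock: 14.1
tool_pos: [0.4397, -0.078, 0.1206]
tool_rot: [-0.11, 0.699, -0.11, -0.698]
ft_force: [0.3, 0.3, 0.5]
grip_width: 0.0435
```

```bash
cat > rect.py <<'E'
from h import *
a=r.get_image("wrist"); e=np.array([np.cos(.0715),np.sin(.0715)]); n=np.array([-e[1],e[0]])
o=np.array([.4914,-.128]); H=np.zeros((240,240,2),np.float32)
for i in range(240):
  for j in range(240):
    s=(o[0]+(120-i)*.25e-3)*e+(o[1]-(j-120)*.25e-3)*n
    H[i,j]=proj(a,np.array([s[0],s[1],.043]))
im=cv2.remap(a["pixels"][:,:,::-1].copy(),H[...,0],H[...,1],cv2.INTER_CUBIC)
cv2.imwrite("pics/w6.png",cv2.resize(im[60:180],None,fx=2.5,fy=2.5))
gray=im.mean(2)
for j in range(60,160,4):
    c=gray[100:140,j:j+4].mean(1); b=np.clip(np.percentile(c,75)-20-c,0,None); print(j,round(((b*np.arange(100,140)).sum()/b.sum()-120)*-.25,2) if b.sum()>30 else None, end="; ")
E
python3 rect.py
```

```text
60 -1.07; 64 -0.85; 68 -0.54; 72 -0.42; 76 -0.47; 80 -0.53; 84 -0.34; 88 -0.74; 92 -0.71; 96 -0.85; 100 -1.09; 104 -1.1; 108 -1.2; 112 -1.18; 116 -1.13; 120 -1.6; 124 -2.83; 128 -1.86; 132 -0.4; 136 -0.31; 140 0.28; 144 0.44; 148 -0.07; 152 -1.2; 156 None;
```

View pics/w6.png

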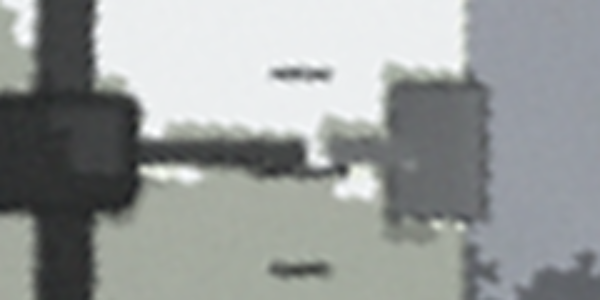

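The needle is at row 152 and the mark at row 148, about 0.4 mm apart, so they are aligned. Next is the far right coupler.

Request:
step_arm([
  [0.6,0.4,0.4,0,0,0.6,-0.13],
  [0.6,0.4,0.2,0,0,0.6,-0.13],
  [0.6,0.4,0,0,0,0.6,-0.13],
  [0.6,0.4,0,0,0,0.6,-0.13],
  [0.6,0.4,0,0,0,0.6,-0.13],
  [0.6,0.27,0,0,0,0,-0.13],
  [0,0,0,0,0,0,-0.13],
  [0,0,0,0,0,0,-0.13],
])

```text
clock: 14.95
tool_pos: [0.5476, -0.0114, 0.1381]
tool_rot: [0.019, -0.706, 0.019, 0.707]
ft_force: [-0.1, 0.1, 0.1]
grip_width: 0.0378
```

```bash
cat > coup.py <<'E'
from h import *
from scipy.spatial.transform import Rotation as Ro
def state():
    s=r.sense(); q=s["tool_rot"]; R=Ro.from_quat([q[1],q[2],q[3],q[0]]).as_matrix()
    print("tcp",np.round(s["tool_pos"],4),"jaw",round(float(np.degrees(np.arctan2(R[1,1],R[0,1]))),1),"w",round(float(s["grip_width"]),4),"F",np.round(s["ft_force"],1),"q7",round(float(s["joints"][6]),2),"clk",s["clock"])
def coup(a):
    X=cloud(a)
    for d in r.silhouettes(a,"coupler_a")[:3]:
        m=d["region"]&np.isfinite(X[...,2]); P=X[m]
        if len(P)<30: continue
        t=P[P[:,2]>P[:,2].max()-.012]
        rc=cv2.minAreaRect(t[:,:2].astype(np.float32)*1000); print("coup",round(d["conf"],2),m.sum(),np.round(rc[0]),np.round(rc[1]),round(rc[2]),np.round(P[:,2].max(),3))
E
python3 -c "
from coup import *
state(); coup(r.get_image('wrist'))"
```

```text
tcp [ 0.5476 -0.0114  0.1381] jaw -93.1 w 0.0378 F [-0.1  0.1  0.1] q7 -1.7 clk 14.95
coup 0.77 1734 [549.  -9.] [24. 67.] 88 0.065
```

Request:
step_arm([
  [0.04,0.08,-0.9,0,0,0,-0.13],
  [0,0,-0.9,0,0,0,-0.13],
  [0,0,-0.8,0,0,0,-0.13],
  [0,0,-0.45,0,0,0,-0.13],
  [0,0,0,0,0,0,-1],
  [0,0,0,0,0,0,-1],
  [0,0,0,0,0,0,-1],
  [0,0,0,0,0,0,-1],
  [0,0,0,0,0,0,-1],
])

```text
clock: 15.95
tool_pos: [0.5494, -0.008, 0.048]
tool_rot: [-0.019, 0.707, -0.019, -0.706]
ft_force: [-0.1, 0.3, 2.2]
grip_width: 0.0254
```

Request:
step_arm([
  [0,0,0.4,0,0,0,-1],
  [0,0,0.8,0,0,0,-1],
  [0,0,1,0,0,0,-1],
  [0,-0.5,1,0,0,0,-1],
  [-0.2,-1,0.8,0,0,0,-1],
  [-0.4,-1,0,0,0,0,-1],
  [-0.4,-1,0,0,0,0,-1],
  [-0.4,-1,0,0,0,0,-1],
  [-0.4,-1,0,0,0,0,-1],
  [-0.4,-1,0,0,0,0,-1],
])

```text
clock: 16.95
tool_pos: [0.4823, -0.2041, 0.1682]
tool_rot: [-0.019, 0.707, -0.019, -0.706]
ft_force: [0.3, -0.5, -1.7]
grip_width: 0.0251
```

```bash
python3 -c "
from coup import *
state(); a=r.get_image('wrist'); X=cloud(a)
b=r.get_image('top')
for nm,p in (('w',a),('t',b)):
  Y=cloud(p)
  for d in r.silhouettes(p,'parts_tray')[:2]:
    P=Y[d['region']&np.isfinite(Y[...,2])]; P=P[P[:,2]<.03]
    if len(P)>30: print(nm,d['conf'],len(P),cv2.minAreaRect(P[:,:2].astype(np.float32)*1000))
"
```

```text
tcp [ 0.4823 -0.2041  0.1682] jaw -93.0 w 0.0251 F [ 0.3 -0.5 -1.7] q7 -1.29 clk 16.95
w 0.83 11457 ((448.1361083984375, -364.14990234375), (122.20326232910156, 135.66578674316406), 83.1313247680664)
t 0.74 237 ((389.4643249511719, -312.1324462890625), (32.774024963378906, 110.63044738769531), 83.42536163330078)
t 0.25 46 ((520.6817626953125, -45.55513000488281), (307.62579345703125, 363.8712158203125), 3.6251816749572754)
```

Request:
step_arm([
  [0,-1,0,0,0,0,-1],
  [0,-1,0,0,0,0,-1],
  [0,-1,0,0,0,0,-1],
  [-0.15,-1,0,0,0,0,-1],
  [-0.2,-1,0,0,0,0,-1],
  [0,0,0,0,0,0,-1],
  [0,0,0,0,0,0,-1],
])

```text
clock: 17.85
tool_pos: [0.4731, -0.352, 0.1672]
tool_rot: [-0.019, 0.707, -0.018, -0.707]
ft_force: [-0.3, -0.0, -0.2]
grip_width: 0.0254
```

```bash
python3 -c "
from coup import *
state(); a=r.get_image('wrist'); save(a,'w7.png',s=1.5); X=cloud(a)
m=(X[...,2]>.013)&(X[...,2]<.024)&(X[...,0]<.55)&(X[...,0]>.3)&(X[...,1]<-.28)&(X[...,1]>-.45)
cv2.imwrite('pics/m.png',m.astype(np.uint8)*255)
P=X[m]; print(len(P),cv2.minAreaRect(P[:,:2].astype(np.float32)*1000))
"
```

```text
tcp [ 0.4731 -0.352   0.1672] jaw -93.0 w 0.0254 F [-0.3 -0.  -0.2] q7 -1.02 clk 17.85
1461 ((421.5378112792969, -355.4913024902344), (110.23788452148438, 190.53033447265625), 83.14567565917969)
```

View pics/w7.png

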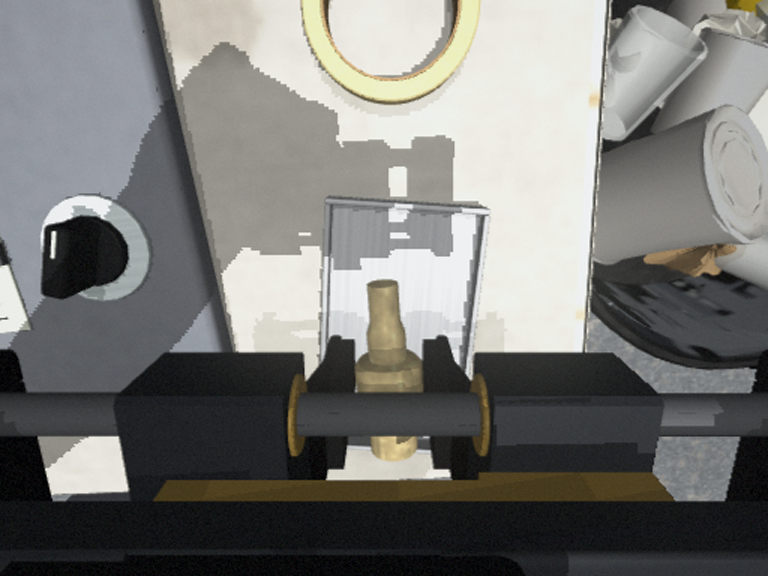

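The wrist view shows the coupler held at (388,370) over the tray. Depth puts the tray centre at (0.4215, −0.3555), yaw −7°, and the 110×190 size matches. I place the coupler in its far half.

Request:
step_arm([
  [-0.27,-0.25,-0.9,0,0,-0.6,-1],
  [0,0,-1,0,0,-0.2,-1],
  [0,0,-1,0,0,0,-1],
  [0,0,-1,0,0,0,-1],
  [0,0,-0.8,0,0,0,-1],
  [0,0,-0.33,0,0,0,-1],
  [0,0,0,0,0,0,-0.3],
  [0,0,0,0,0,0,-0.2],
  [0,0,0,0,0,0,-0.2],
])

```text
clock: 18.8
tool_pos: [0.4655, -0.3609, 0.0178]
tool_rot: [-0.043, 0.707, -0.044, -0.705]
ft_force: [-0.7, -0.5, 0.2]
grip_width: 0.033
```

Request:
step_arm([
  [0,0,0.6,0,0,0.8,-0.2],
  [0,0,1,0,0,0.9,-0.13],
  [0,0.5,1,0,0,1,-0.13],
  [0,1,1,0,0,0,-0.13],
  [0,1,1,0,0,0,-0.13],
  [0,1,0,0,0,0,-0.13],
  [0,1,0,0,0,0,-0.13],
  [0,1,0,0,0,0,-0.13],
  [0,1,0,0,0,0,-0.13],
  [0,1,0,0,0,0,-0.13],
])

```text
clock: 19.8
tool_pos: [0.4647, -0.1345, 0.1557]
tool_rot: [0.04, 0.707, 0.039, -0.705]
ft_force: [0.4, -0.1, 0.3]
grip_width: 0.0378
```

Request:
step_arm([
  [0,1,0,0,0,1,-0.13],
  [0,1,0,0,0,1,-0.13],
  [0,1,0,0,0,0.9,-0.13],
  [0,1,0,0,0,0,-0.13],
  [0,1,-0.2,0,0,0,-0.13],
  [0,1,-0.2,0,0,0,-0.13],
  [0,1,-0.2,0,0,0,-0.13],
  [0,0.2,0,0,0,0,-0.13],
  [0,0,0,0,0,0,-0.13],
  [0,0,0,0,0,0,-0.13],
])

```text
clock: 20.8
tool_pos: [0.4647, 0.0793, 0.1369]
tool_rot: [0.128, 0.696, 0.128, -0.695]
ft_force: [-0.3, -0.2, 0.4]
grip_width: 0.0378
```

```bash
python3 -c "
from coup import *
state(); coup(r.get_image('wrist'))"
```

```text
tcp [0.4647 0.0793 0.1369] jaw -69.1 w 0.0378 F [-0.3 -0.2  0.4] q7 -1.54 clk 20.8
coup 0.66 1789 [465.  82.] [66. 24.] 9 0.065
```

Request:
step_arm([
  [0,0.09,-0.5,0,0,-1,-0.13],
  [0,0,-0.8,0,0,-1,-0.13],
  [0,0,-0.9,0,0,-0.4,-0.13],
  [0,0,-0.6,0,0,0,-0.13],
  [0,0,-0.2,0,0,0,-0.13],
  [0,0,0,0,0,0,-1],
  [0,0,0,0,0,0,-1],
  [0,0,0,0,0,0,-1],
  [0,0,0,0,0,0,-1],
  [0,0,0,0,0,0,-1],
])

```text
clock: 21.9
tool_pos: [0.465, 0.0832, 0.0471]
tool_rot: [0.055, 0.706, 0.055, -0.704]
ft_force: [-0.8, -1.0, 4.6]
grip_width: 0.0248
```

Request:
step_arm([
  [0,0,0.5,0,0,0,-1],
  [0,0,1,0,0,0,-1],
  [0,0,1,0,0,0,-1],
  [0,-0.4,1,0,0,0,-1],
  [0,-1,0.7,0,0,-0.8,-1],
  [0,-1,0,0,0,-0.8,-1],
  [0,-1,0,0,0,-0.8,-1],
  [0,-1,0,0,0,-0.8,-1],
  [0,-1,0,0,0,0,-1],
  [0,-1,0,0,0,0,-1],
])

```text
clock: 22.9
tool_pos: [0.4638, -0.1098, 0.1723]
tool_rot: [-0.043, 0.706, -0.043, -0.706]
ft_force: [0.6, 1.1, -0.3]
grip_width: 0.0246
```

Request:
step_arm([
  [-0.2,-1,0,0,0,0,-1],
  [-0.3,-1,0,0,0,0,-1],
  [-0.3,-1,0,0,0,0,-1],
  [-0.3,-1,0,0,0,0,-1],
  [-0.3,-1,0,0,0,0,-1],
  [-0.4,-1,0,0,0,0,-1],
  [-0.4,-1,0,0,0,0,-1],
  [-0.4,-1,0,0,0,0,-1],
  [0,0,0,0,0,0,-1],
  [0,0,0,0,0,0,-1],
])

```text
clock: 23.9
tool_pos: [0.3858, -0.3489, 0.172]
tool_rot: [0.044, -0.706, 0.044, 0.706]
ft_force: [0.5, 0.4, -0.3]
grip_width: 0.0249
```

```bash
python3 -c "
from coup import *
state()"
```

```text
tcp [ 0.3858 -0.3489  0.172 ] jaw -97.1 w 0.0249 F [ 0.5  0.4 -0.3] q7 -1.0 clk 23.9
```

Request:
step_arm([
  [-0.2,0,-0.9,0,0,0,-1],
  [0,0,-1,0,0,0,-1],
  [0,0,-1,0,0,0,-1],
  [0,0,-1,0,0,0,-1],
  [0,0,-0.9,0,0,0,-1],
  [0,0,-0.4,0,0,0,-1],
  [0,0,0,0,0,0,-0.3],
  [0,0,0,0,0,0,-0.2],
  [0,0,0,0,0,0,-0.2],
])

```text
clock: 24.8
tool_pos: [0.3814, -0.3494, 0.0176]
tool_rot: [-0.043, 0.707, -0.044, -0.705]
ft_force: [-0.7, -1.1, -0.4]
grip_width: 0.0337
```

Request:
step_arm([
  [0,0,0.6,0,0,0,-0.2],
  [0,0,1,0,0,0.8,1],
  [0.3,0.5,1,0,0,0.8,1],
  [0.4,1,1,0,0,0.8,1],
  [0.4,1,1,0,0,0.8,1],
  [0.4,1,1,0,0,0.8,1],
  [0.4,1,1,0,0,0.6,1],
  [0.4,1,0.5,0,0,0,1],
  [0.3,1,0,0,0,0,1],
  [0,1,0,0,0,0,1],
])

```text
clock: 25.8
tool_pos: [0.4598, -0.1225, 0.2315]
tool_rot: [0.099, 0.702, 0.098, -0.698]
ft_force: [-0.0, 0.0, -1.3]
grip_width: 0.0861
```

Request:
step_arm([
  [0,1,0,0,0,0,1],
  [0,1,0,0,0,0,1],
  [0,1,0,0,0,0,1],
  [0,1,0,0,0,0,1],
  [0,1,0,0,0,0,1],
  [0,1,0,0,0,0,1],
  [0,1,0,0,0,0,1],
  [0,1,0,0,0,0,1],
  [0,1,0,0,0,0,1],
  [0,1,0,0,0,0,1],
])

```text
clock: 26.8
tool_pos: [0.4583, 0.1774, 0.2307]
tool_rot: [0.098, 0.701, 0.098, -0.699]
ft_force: [0.1, 0.5, 0.3]
grip_width: 0.0873
```

Request:
step_arm([
  [-0.2,1,0,0,0,0,1],
  [-0.2,1,0,0,0,0,1],
  [-0.2,1,0,0,0,0,1],
  [-0.2,1,0,0,0,0,1],
  [-0.2,1,0,0,0,0,1],
  [0,0,0,0,0,0,1],
  [0,0,0,0,0,0,1],
])

```text
clock: 27.5
tool_pos: [0.4281, 0.3265, 0.2301]
tool_rot: [0.099, 0.701, 0.099, -0.7]
ft_force: [-0.0, -0.2, -0.3]
grip_width: 0.0871
```

```bash
cat > tins.py <<'E'
from coup import *
def tins(a):
    X=cloud(a)
    for d in r.silhouettes(a,"tin_a")[:7]:
        m=d["region"]&np.isfinite(X[...,2]); P=X[m]
        if len(P)<30: continue
        z=np.percentile(P[:,2],95); t=P[abs(P[:,2]-z)<.006]; c,rad=cv2.minEnclosingCircle(t[:,:2].astype(np.float32)*1000)
        v,u=np.nonzero(m); print("tin",round(d["conf"],2),m.sum(),"z",round(float(z),4),"c",np.round(c,1),"med",np.round(np.median(t[:,:2],0)*1000,1),"r",round(rad,1),"px",int(u.mean()),int(v.mean()),"rgb",np.round(np.median(a["pixels"][m],0)))
E
python3 -c "
from tins import *
state(); a=r.get_image('wrist'); save(a,'w8.png',s=1.5); tins(a); b=r.get_image('top'); print('top'); tins(b); save(b,'t8.png',(320,170,420,260),4)"
```

```text
tcp [0.4281 0.3265 0.2301] jaw -74.0 w 0.0871 F [-0.  -0.2 -0.3] q7 -2.14 clk 27.5
tin 0.95 2739 z 0.061 c [393.9 261.6] med [394.3 261.8] r 30.8 px 303 211 rgb [114. 112. 106.]
tin 0.95 3400 z 0.0611 c [509.5 416.3] med [510.1 416.4] r 31.2 px 196 73 rgb [140. 138. 132.]
tin 0.9 3110 z 0.073 c [394.2 378. ] med [395.  378.3] r 31.1 px 206 187 rgb [217. 213. 203.]
tin 0.67 3659 z 0.073 c [509.1 238.6] med [509.3 239.4] r 31.6 px 359 122 rgb [236. 145.  50.]
tin 0.59 2675 z 0.0722 c [384.2 591. ] med [385.6 584.1] r 25.4 px 23 138 rgb [20. 72. 70.]
top
tin 0.75 251 z 0.0766 c [507.7 237.6] med [508.5 236.3] r 30.7 px 222 189 rgb [177. 110.  53.]
tin 0.73 8214 z 0.1284 c [510.5 148.4] med [624.6 155.4] r 184.3 px 295 188 rgb [123. 126. 132.]
tin 0.65 216 z 0.0645 c [392.5 259.8] med [394.5 257. ] r 30.5 px 216 221 rgb [91. 89. 86.]
tin 0.57 348 z 0.0765 c [382.  607.1] med [382.1 607. ] r 30.5 px 119 223 rgb [ 50. 132. 130.]
tin 0.34 1389 z 0.0193 c [ 419.8 -354. ] med [ 411.6 -349.6] r 105.4 px 381 216 rgb [171. 173. 175.]
```

View pics/w8.png

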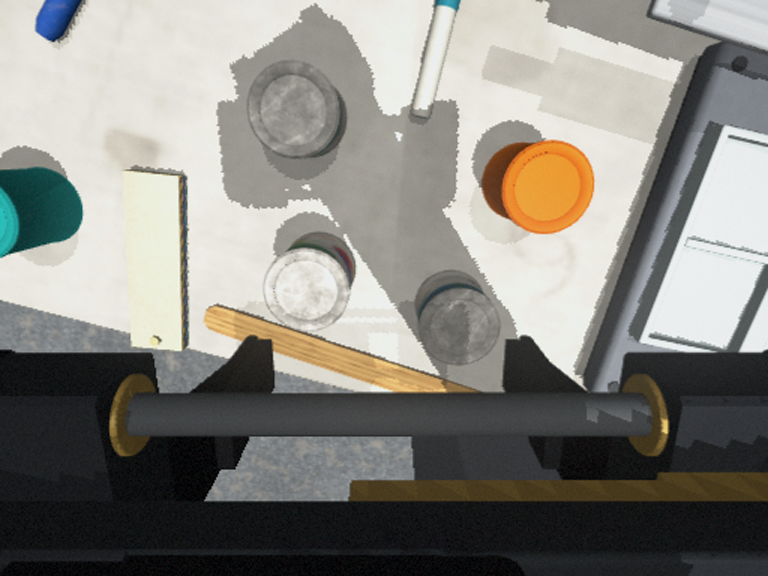

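The wrist view shows three paint tins at (295,108), (308,288) and (457,317). The orange tin at (547,187) and the turquoise tin at the far left are excluded by colour. No fourth tin shows. I start with the far one.

Request:
step_arm([
  [0.7,0.75,0,0,0,0,1],
  [0.7,0.75,0,0,0,0,1],
  [0.7,0.75,-0.3,0,0,0,1],
  [0.62,0.75,-0.5,0,0,0,1],
  [0,0,-1,0,0,0,1],
  [0,0,-1,0,0,0,1],
  [0,0,0,0,0,0,1],
  [0,0,0,0,0,0,1],
])

```text
clock: 28.5
tool_pos: [0.5104, 0.4155, 0.1455]
tool_rot: [-0.098, -0.7, -0.098, 0.7]
ft_force: [-0.3, -0.9, 0.4]
grip_width: 0.0872
```

```bash
python3 -c "
from tins import *
state(); a=r.get_image('wrist'); tins(a)"
```

```text
tcp [0.5104 0.4155 0.1455] jaw -74.1 w 0.0872 F [-0.3 -0.9  0.4] q7 -2.23 clk 28.5
tin 0.97 2762 z 0.0724 c [528.7 247.1] med [533.3 249.5] r 21.2 px 428 223 rgb [106.  62.  37.]
tin 0.64 676 z 0.0472 c [414.  281.1] med [416.2 279.8] r 8.6 px 349 308 rgb [99. 96. 89.]
tin 0.64 1720 z 0.0728 c [401.7 381.6] med [413.8 384.9] r 29.2 px 262 305 rgb [148. 146. 138.]
tin 0.62 868 z 0.0399 c [408.5 613.8] med [411.6 612.8] r 14.0 px 46 226 rgb [23. 77. 74.]
tin 0.6 4697 z 0.061 c [509.3 416.1] med [510.5 416.5] r 31.2 px 257 191 rgb [139. 136. 130.]
```

Request:
step_arm([
  [0,0,-1,0,0,0,1],
  [0,0,-1,0,0,0,1],
  [0,0,-1,0,0,0,1],
  [0,0,-0.7,0,0,0,1],
  [0,0,-0.3,0,0,0,1],
  [0,0,0,0,0,0,-1],
  [0,0,0,0,0,0,-1],
  [0,0,0,0,0,0,-1],
  [0,0,0,0,0,0,-1],
  [0,0,0,0,0,0,-1],
])

```text
clock: 29.6
tool_pos: [0.5106, 0.4166, 0.0266]
tool_rot: [0.098, 0.701, 0.098, -0.7]
ft_force: [-0.6, -0.4, 4.8]
grip_width: 0.0611
```

Request:
step_arm([
  [0,0,0.5,0,0,0,-1],
  [0,0,0.9,0,0,0,-1],
  [0,0,0.9,0,0,0,-1],
  [0,-0.2,0.9,0,0,0,-1],
  [0.1,-0.6,0.9,0,0,0,-1],
  [0.1,-0.9,0.9,0,0,0,-1],
  [0.1,-0.9,0,0,0,-0.6,-1],
  [0.1,-0.9,0,0,0,-0.6,-1],
  [0.1,-0.9,0,0,0,-0.6,-1],
  [0.1,-0.9,0,0,0,-0.6,-1],
])

```text
clock: 30.6
tool_pos: [0.5275, 0.2561, 0.1759]
tool_rot: [0.024, 0.707, 0.024, -0.707]
ft_force: [1.0, 0.9, -1.2]
grip_width: 0.0616
```

Request:
step_arm([
  [0.1,-0.9,0,0,0,0,-1],
  [0.1,-0.9,0,0,0,0,-1],
  [0.1,-0.9,0,0,0,0,-1],
  [0.1,-0.9,0,0,0,0,-1],
  [0.1,-0.9,0,0,0,0,-1],
  [0,-0.8,0,0,0,0,-1],
  [0,-0.4,0,0,0,0,-1],
  [0,0,0,0,0,0,-1],
  [0,0,0,0,0,0,-1],
])

```text
clock: 31.5
tool_pos: [0.5427, 0.0876, 0.1755]
tool_rot: [0.024, 0.707, 0.025, -0.706]
ft_force: [1.0, 0.1, -1.4]
grip_width: 0.0612
```

```bash
python3 -c "
from tins import *
state(); a=r.get_image('wrist'); save(a,'w9.png',s=1.5)"
```

```text
tcp [0.5427 0.0876 0.1755] jaw -86.0 w 0.0612 F [ 1.   0.1 -1.4] q7 -1.84 clk 31.5
```

View pics/w9.png

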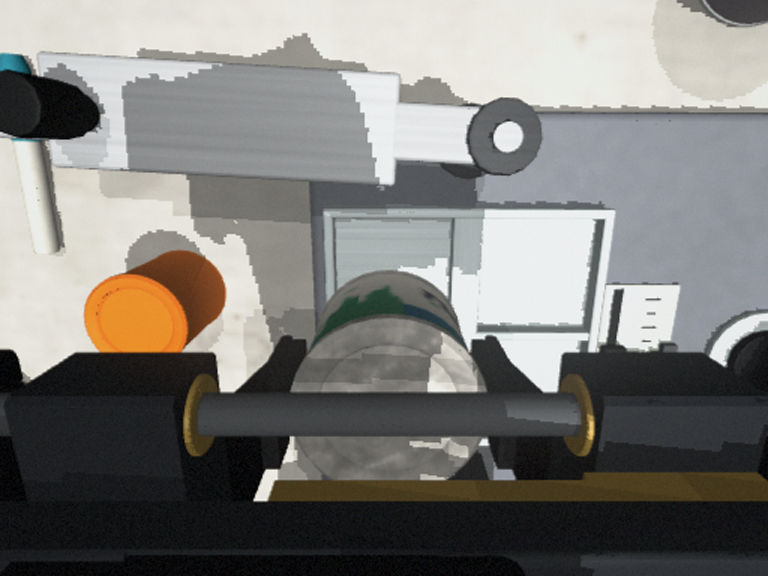

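```bash
python3 -c "
from tins import *
a=r.get_image('wrist')
for u,v in((616,210),(322,211),(604,218),(330,219),(597,333),(452,219),(477,333)): print(u,v,np.round(ray(a,u/1.5,v/1.5,.052),4))
X=cloud(a); m=(X[...,2]>.13)&(X[...,0]>.59)&(X[...,2]<.175)&(X[...,1]<.22)
P=X[m]; print(len(P)); 
for lo,hi in((.06,.0),(.0,.3)): pass
k=P[P[:,1]>.12]; print('knob',cv2.minEnclosingCircle(k[:,:2].astype(np.float32)*1000), k[:,2].max()); 
h=P[P[:,1]<.08]; print('hinge',cv2.minEnclosingCircle(h[:,:2].astype(np.float32)*1000) if len(h)>5 else None, h[:,2].max() if len(h) else 0)
for d in r.spot_in(a,'keeper_handle')[:3]: print(w(a,d['point']),d['conf'])
"
```

```text
616 210 [ 0.5946 -0.0456  0.052 ]
322 211 [0.5813 0.1311 0.052 ]
604 218 [ 0.5893 -0.0394  0.052 ]
330 219 [0.5768 0.1261 0.052 ]
597 333 [ 0.5152 -0.0498  0.052 ]
452 219 [0.5821 0.0523 0.052 ]
477 333 [0.5096 0.028  0.052 ]
3548
knob ((625.2918090820312, 219.61575317382812), 10.267696380615234) 0.16882277735535103
hinge ((628.0811767578125, 44.89399719238281), 15.538647651672363) 0.13648579967622831
```

Request:
step_arm([
  [0,-0.07,-0.8,0,0,0,-1],
  [0,0,-0.8,0,0,0,-1],
  [0,0,-0.7,0,0,0,-1],
  [0,0,-0.5,0,0,0,-1],
  [0,0,-0.4,0,0,0,-1],
  [0,0,-0.3,0,0,0,-1],
  [0,0,-0.07,0,0,0,-1],
  [0,0,0,0,0,0,-1],
])

```text
clock: 32.45
tool_pos: [0.543, 0.0844, 0.0681]
tool_rot: [0.025, 0.707, 0.025, -0.707]
ft_force: [-0.8, 0.1, -1.9]
grip_width: 0.0613
```

Request:
step_arm([
  [0,0,0,0,0,0,0.7],
  [0,0,0,0,0,0,0.7],
  [0,0,0,0,0,0,0.7],
  [0,0,0.5,0,0,0,0.7],
  [0,0,1,0,0,0,0.7],
  [0,0,1,0,0,0,1],
  [0,0.5,1,0,0,0,1],
  [-0.3,0.8,0.9,0,0,0,1],
  [-0.5,1,0,0,0,0,1],
  [-0.5,1,0,0,0,0,1],
])

```text
clock: 33.45
tool_pos: [0.5042, 0.1841, 0.2018]
tool_rot: [0.024, 0.708, 0.024, -0.705]
ft_force: [0.3, 0.8, -0.1]
grip_width: 0.0869
```

Request:
step_arm([
  [-0.6,1,0,0,0,0,1],
  [-0.6,1,0,0,0,0,1],
  [-0.6,1,0,0,0,0,1],
  [-0.6,1,0,0,0,0,1],
  [-0.6,1,0,0,0,0,1],
  [-0.6,1,0,0,0,0,1],
  [0,0.5,0,0,0,0,1],
  [0,0,0,0,0,0,1],
  [0,0,0,0,0,0,1],
])

```text
clock: 34.35
tool_pos: [0.397, 0.3769, 0.2]
tool_rot: [0.024, 0.707, 0.023, -0.707]
ft_force: [-0.9, -0.7, -0.0]
grip_width: 0.0873
```

```bash
python3 -c "
from tins import *
state(); a=r.get_image('wrist'); tins(a); X=cloud(a); m=(X[...,0]<.39)&(X[...,0]>.33)&(abs(X[...,1]-.43)<.03)&(X[...,2]>.004)&(X[...,2]<.03); P=X[m]; print('stick',len(P), P.max(0) if len(P) else '')"
```

```text
tcp [0.397  0.3769 0.2   ] jaw -86.1 w 0.0873 F [-0.9 -0.7 -0. ] q7 -2.49 clk 34.35
tin 0.82 5597 z 0.0729 c [508.4 239. ] med [509.5 239.5] r 31.3 px 414 70 rgb [234. 138.  38.]
tin 0.74 4727 z 0.0726 c [382.6 607.1] med [382.5 603.1] r 30.7 px 39 175 rgb [ 38. 157. 153.]
tin 0.71 3783 z 0.0609 c [393.6 260.9] med [394.6 261.6] r 31.4 px 366 185 rgb [134. 132. 126.]
tin 0.57 3568 z 0.073 c [394. 378.] med [394.9 378. ] r 31.0 px 257 181 rgb [144. 142. 136.]
tin 0.33 714 z 0.0162 c [552.9 332.3] med [552.9 333.7] r 20.7 px 312 21 rgb [230. 228. 219.]
stick 33 [0.33620094 0.45969377 0.00536719]
```

Request:
step_arm([
  [-0.08,0.03,-1,0,0,0,1],
  [0,0,-1,0,0,0,1],
  [0,0,-1,0,0,0,1],
  [0,0,-1,0,0,0,1],
  [0,0,-1,0,0,0,1],
  [0,0,-0.73,0,0,0,1],
  [0,0,0,0,0,0,-1],
  [0,0,0,0,0,0,-1],
  [0,0,0,0,0,0,-1],
  [0,0,0,0,0,0,-1],
])

```text
clock: 35.45
tool_pos: [0.3943, 0.3792, 0.0296]
tool_rot: [0.024, 0.707, 0.025, -0.706]
ft_force: [0.3, -2.7, 2.9]
grip_width: 0.0624
```

Request:
step_arm([
  [0,0,0,0,0,0,-1],
  [0,0,0.5,0,0,0,-1],
  [0,0,1,0,0,0,-1],
  [0,0,1,0,0,0,-1],
  [0,0,1,0,0,0,-1],
  [0.2,-0.4,1,0,0,0,-1],
  [0.5,-0.9,1,0,0,0,-1],
  [0.5,-0.9,0,0,0,0,-1],
  [0.5,-0.9,0,0,0,0,-1],
  [0.5,-0.9,0,0,0,0,-1],
])

```text
clock: 36.45
tool_pos: [0.4596, 0.2582, 0.1945]
tool_rot: [0.024, 0.707, 0.025, -0.706]
ft_force: [-0.4, -0.4, -1.7]
grip_width: 0.0613
```

Request:
step_arm([
  [0.5,-0.9,0,0,0,0,-1],
  [0.5,-0.9,0,0,0,0,-1],
  [0.5,-0.9,0,0,0,0,-1],
  [0.5,-0.9,0,0,0,0,-1],
  [0.5,-0.9,0,0,0,0,-1],
  [0.5,-0.9,0,0,0,0,-1],
  [0,-0.9,0,0,0,0,-1],
  [0,-0.9,0,0,0,0,-1],
  [0,-0.9,0,0,0,0,-1],
  [0,0,0,0,0,0,-1],
])

```text
clock: 37.45
tool_pos: [0.5491, 0.0111, 0.1938]
tool_rot: [0.023, 0.707, 0.021, -0.707]
ft_force: [0.2, 0.2, -2.1]
grip_width: 0.0614
```

```bash
python3 -c "
from tins import *
state()"
```

```text
tcp [0.5491 0.0111 0.1938] jaw -86.4 w 0.0614 F [ 0.2  0.2 -2.1] q7 -1.69 clk 37.45
```

Request:
step_arm([
  [0.02,-0.3,-0.3,0,0,0,-1],
  [0,-0.28,-0.5,0,0,0,-1],
  [0,0,-0.8,0,0,0,-1],
  [0,0,-0.8,0,0,0,-1],
  [0,0,-0.7,0,0,0,-1],
  [0,0,-0.5,0,0,0,-1],
  [0,0,-0.3,0,0,0,-1],
  [0,0,-0.2,0,0,0,-1],
  [0,0,0,0,0,0,-1],
])

```text
clock: 38.35
tool_pos: [0.55, -0.0008, 0.0701]
tool_rot: [-0.025, -0.707, -0.025, 0.707]
ft_force: [0.4, 0.6, -2.2]
grip_width: 0.0617
```

Request:
step_arm([
  [0,0,0,0,0,0,0.6],
  [0,0,0,0,0,0,0.6],
  [0,0,0,0,0,0,0.6],
  [0,0,0.5,0,0,0,0.6],
  [0,0,1,0,0,0,0.6],
  [0,0,1,0,0,0,0.6],
  [-0.3,0.5,1,0,0,0,1],
  [-0.6,0.8,0.7,0,0,0,1],
  [-0.6,1,0,0,0,0,1],
  [-0.6,1,0,0,0,0,1],
])

```text
clock: 39.35
tool_pos: [0.487, 0.0986, 0.1976]
tool_rot: [0.024, 0.708, 0.024, -0.706]
ft_force: [0.5, 1.0, 0.3]
grip_width: 0.0858
```

Request:
step_arm([
  [-0.6,1,0,0,0,0,1],
  [-0.6,1,0,0,0,0,1],
  [-0.6,1,0,0,0,0,1],
  [-0.6,1,0,0,0,0,1],
  [-0.6,1,0,0,0,0,1],
  [0,0.6,0,0,0,0,1],
  [0,0,0,0,0,0,1],
  [0,0,0,0,0,0,1],
  [0,0,0,0,0,0,1],
])

```text
clock: 40.25
tool_pos: [0.3975, 0.2641, 0.1961]
tool_rot: [0.024, 0.707, 0.023, -0.707]
ft_force: [1.0, 0.6, -1.2]
grip_width: 0.0869
```

```bash
python3 -c "
from tins import *
state(); a=r.get_image('wrist'); tins(a)"
```

```text
tcp [0.3975 0.2641 0.1961] jaw -86.2 w 0.0869 F [ 1.   0.6 -1.2] q7 -2.28 clk 40.25
tin 0.92 5207 z 0.1005 c [534.   94.7] med [534.7  97.7] r 28.1 px 473 36 rgb [106. 105.  98.]
tin 0.79 3262 z 0.061 c [393.8 261.2] med [394.7 261.2] r 30.8 px 261 181 rgb [136. 134. 127.]
tin 0.66 4614 z 0.073 c [508.6 238.6] med [509.5 238.8] r 31.1 px 296 59 rgb [235. 153.  50.]
tin 0.41 22639 z 0.0697 c [398.8  37.6] med [403.   53.1] r 19.8 px 442 130 rgb [160. 164. 172.]
```

Request:
step_arm([
  [-0.11,-0.1,-1,0,0,0,1],
  [0,0,-1,0,0,0,1],
  [0,0,-1,0,0,0,1],
  [0,0,-1,0,0,0,1],
  [0,0,-1,0,0,0,1],
  [0,0,-0.67,0,0,0,1],
  [0,0,0,0,0,0,-1],
  [0,0,0,0,0,0,-1],
  [0,0,0,0,0,0,-1],
  [0,0,0,0,0,0,-1],
])

```text
clock: 41.35
tool_pos: [0.3946, 0.2625, 0.0273]
tool_rot: [0.024, 0.707, 0.024, -0.706]
ft_force: [0.8, -3.5, 3.0]
grip_width: 0.063
```

Request:
step_arm([
  [0,0,0,0,0,0,-1],
  [0,0,0.5,0,0,0,-1],
  [0,0,1,0,0,0,-1],
  [0,0,1,0,0,0,-1],
  [0,0,1,0,0,0,-1],
  [0.3,-0.5,1,0,0,0,-1],
  [0.5,-1,0.9,0,0,0,-1],
  [0.5,-1,0,0,0,0,-1],
  [0.5,-1,0,0,0,0,-1],
  [0.5,-1,0,0,0,0,-1],
])

```text
clock: 42.35
tool_pos: [0.4629, 0.1264, 0.1885]
tool_rot: [0.025, 0.707, 0.025, -0.706]
ft_force: [-0.1, 0.6, -2.7]
grip_width: 0.0615
```

Request:
step_arm([
  [0,-1,0,0,0,0,-1],
  [0,-0.6,0,0,0,0,-1],
  [0,0,0,0,0,0,-1],
  [0,0,0,0,0,0,-1],
])

```text
clock: 42.75
tool_pos: [0.4625, 0.0801, 0.1881]
tool_rot: [0.024, 0.707, 0.025, -0.707]
ft_force: [0.1, -1.0, -2.1]
grip_width: 0.0616
```

```bash
python3 -c "
from tins import *
state(); a=r.get_image('wrist'); save(a,'w10.png',s=1.5); tins(a)"
```

```text
tcp [0.4625 0.0801 0.1881] jaw -86.0 w 0.0616 F [ 0.1 -1.  -2.1] q7 -1.84 clk 42.75
tin 0.97 5479 z 0.0729 c [508.9 237.8] med [509.6 238. ] r 31.0 px 93 121 rgb [233. 135.  41.]
tin 0.9 5306 z 0.1011 c [541.9  84.5] med [543.   84.6] r 31.0 px 260 94 rgb [190. 187. 179.]
tin 0.67 55724 z 0.051 c [520.7 -14.1] med [509.6  35.4] r 157.4 px 374 115 rgb [149. 154. 161.]
tin 0.61 6908 z 0.1129 c [ 5.493e+02 -5.000e-01] med [ 5.506e+02 -2.000e-01] r 31.2 px 371 92 rgb [220. 218. 208.]
tin 0.58 10989 z 0.2218 c [461.2  80.3] med [471.7  80.7] r 31.5 px 258 249 rgb [109. 108. 103.]
```

View pics/w10.png

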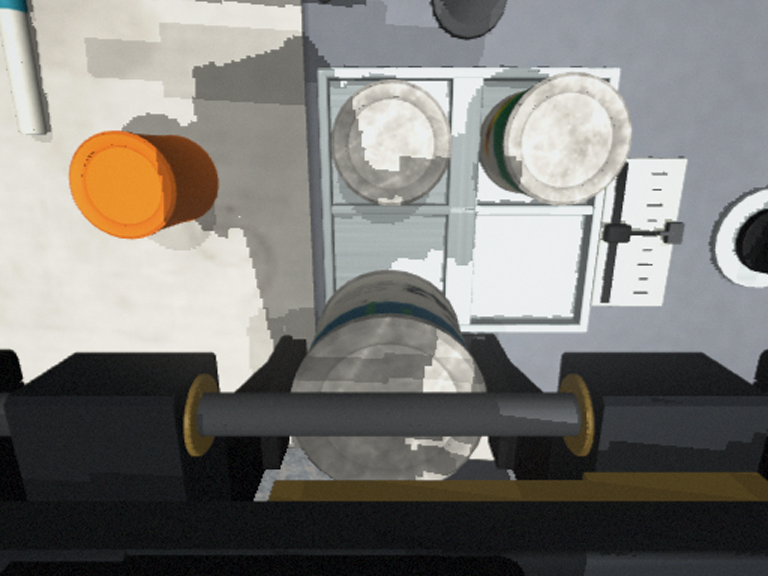

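Both placed tins stand inside their pockets, with tops at 101 and 113 mm. The scale reads aligned, with the needle and mark both at row 232. I lower the third tin into the near left pocket.

Request:
step_arm([
  [0,0,-0.8,0,0,0,-1],
  [0,0,-0.9,0,0,0,-1],
  [0,0,-0.8,0,0,0,-1],
  [0,0,-0.6,0,0,0,-1],
  [0,0,-0.5,0,0,0,-1],
  [0,0,-0.3,0,0,0,-1],
  [0,0,-0.1,0,0,0,-1],
  [0,0,0,0,0,0,-1],
])

```text
clock: 43.65
tool_pos: [0.4628, 0.0803, 0.0682]
tool_rot: [0.025, 0.707, 0.025, -0.707]
ft_force: [0.6, 0.6, -2.0]
grip_width: 0.0613
```

Request:
step_arm([
  [0,0,0,0,0,0,0.7],
  [0,0,0,0,0,0,0.7],
  [0,0,0,0,0,0,0.7],
  [0,0,0.5,0,0,0,0.7],
  [0,0,1,0,0,0,0.7],
  [0,0,1,0,0,0,0.7],
  [0,0,1,0,0,0,0.7],
  [-0.2,0.6,1,0,0,0,0.3],
  [-0.2,1,0.6,0,0,0,0],
  [0,1,0,0,0,0,-0.2],
])

```text
clock: 44.65
tool_pos: [0.4521, 0.1589, 0.2247]
tool_rot: [0.023, 0.709, 0.024, -0.704]
ft_force: [1.1, 1.5, -0.8]
grip_width: 0.0575
```

```bash
python3 -c "
from tins import *
state(); a=r.get_image('wrist'); tins(a); b=r.get_image('scene'); save(b,'s11.png',(60,150,420,340),2.1)"
```

```text
tcp [0.4521 0.1589 0.2247] jaw -86.1 w 0.0575 F [ 1.1  1.5 -0.8] q7 -2.01 clk 44.65
tin 0.94 6304 z 0.1128 c [ 5.496e+02 -4.000e-01] med [5.506e+02 2.000e-01] r 31.6 px 443 88 rgb [207. 203. 194.]
tin 0.75 3496 z 0.0731 c [508.7 238.9] med [509.5 238.8] r 31.2 px 184 115 rgb [178.  96.  40.]
tin 0.7 4046 z 0.1009 c [461.9  80.4] med [462.9  80.6] r 31.2 px 338 175 rgb [220. 218. 209.]
tin 0.66 4617 z 0.101 c [542.1  84.8] med [543.   84.8] r 31.1 px 346 90 rgb [219. 217. 208.]
```

View pics/s11.png

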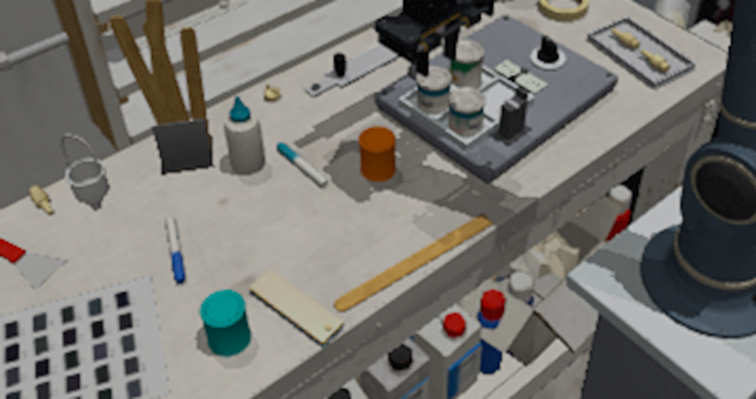

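The scene view shows three tins in the cradle at about (433,88), (467,60) and (467,108). Both couplers are in the tray and no paint tin is left on the bench. Before the keeper, I check the shelf clearance behind the knob.

```bash
python3 -c "
from tins import *
for n in('top','scene'):
  X=cloud(r.get_image(n)).reshape(-1,3)
  m=(X[:,0]>.64)&(X[:,0]<.95)&(X[:,1]>.0)&(X[:,1]<.42)&(X[:,2]>.14)&(X[:,2]<.6)
  P=X[m]
  for lo in np.arange(.64,.95,.03):
    q=P[(P[:,0]>=lo)&(P[:,0]<lo+.03)]; print(n,round(lo,2),len(q),np.round([q[:,2].min(),q[:,2].max(),q[:,1].min(),q[:,1].max()],2) if len(q) else '')
H=np.array([.628,.045]); t=np.radians(4.1)
for th in (1.63,1.4,1.2,1.0,.8,.6,.4,.2,.1,0): f=np.pi+t-th; print(th,np.round(H+.178*np.array([np.cos(f),np.sin(f)]),4))
"
```

```text
top 0.64 11 [0.14 0.16 0.39 0.4 ]
top 0.67 0 
top 0.7 0 
top 0.73 0 
top 0.76 0 
top 0.79 0 
top 0.82 7417 [0.26 0.6  0.   0.42]
top 0.85 3409 [0.27 0.6  0.   0.42]
top 0.88 374 [0.28 0.57 0.   0.42]
top 0.91 0 
top 0.94 0 
scene 0.64 10 [0.14 0.15 0.39 0.4 ]
scene 0.67 0 
scene 0.7 0 
scene 0.73 0 
scene 0.76 0 
scene 0.79 0 
scene 0.82 6136 [0.25 0.6  0.   0.42]
scene 0.85 2223 [0.27 0.6  0.   0.42]
scene 0.88 707 [0.14 0.6  0.   0.42]
scene 0.91 1009 [0.14 0.6  0.   0.42]
scene 0.94 1259 [0.14 0.6  0.   0.42]
1.63 [0.6258 0.223 ]
1.4 [0.5853 0.2178]
1.2 [0.5518 0.2059]
1.0 [0.5214 0.1875]
0.8 [0.4952 0.1635]
0.6 [0.4743 0.1347]
0.4 [0.4595 0.1024]
0.2 [0.4515 0.0678]
0.1 [0.4501 0.0501]
0 [0.4505 0.0323]
```

Request:
step_arm([
  [0.5,0.2,0,0,0,1,-0.38],
  [0.5,0.2,0,0,0,1,-0.38],
  [0.5,0.2,0,0,0,1,-0.38],
  [0.5,0.2,0,0,0,1,-0.38],
  [0.5,0.2,0,0,0,1,-0.38],
  [0,0.2,0,0,0,1,-0.38],
  [0,0.2,0,0,0,1,-0.38],
  [0,0.2,0,0,0,1,-0.38],
  [0,0.2,0,0,0,1,-0.38],
  [0,0.2,0,0,0,1,-0.38],
])

```text
clock: 45.9
tool_pos: [0.526, 0.2158, 0.2204]
tool_rot: [-0.321, -0.63, -0.321, 0.63]
ft_force: [0.1, -1.0, 0.5]
grip_width: 0.0271
```

Request:
step_arm([
  [0.5,0.1,0,0,0,1,-0.38],
  [0.5,0.1,0,0,0,1,-0.38],
  [0.5,0,0,0,0,1,-0.38],
  [0.5,0,0,0,0,1,-0.38],
  [0.5,0,0,0,0,1,-0.38],
  [0.5,0,0,0,0,1,-0.38],
  [0.3,0,0,0,0,1,-0.38],
  [0,0,0,0,0,0.4,-0.38],
  [0,0,0,0,0,0,-0.38],
  [0,0,0,0,0,0,-0.38],
])

```text
clock: 46.9
tool_pos: [0.6247, 0.2223, 0.2205]
tool_rot: [0.504, 0.496, 0.504, -0.497]
ft_force: [-0.6, 0.7, -0.6]
grip_width: 0.0268
```

```bash
python3 -c "
from tins import *
state(); a=r.get_image('wrist'); save(a,'w12.png',s=1.5)
X=cloud(a).reshape(-1,3); m=(X[:,2]>.14)&(X[:,2]<.175)&(abs(X[:,0]-.62)<.06)&(abs(X[:,1]-.22)<.06); P=X[m]; print(len(P)); 
if len(P): print(cv2.minEnclosingCircle(P[:,:2].astype(np.float32)*1000),P.mean(0),P[:,2].max()); t=P[P[:,2]>.163]; print(len(t),cv2.minEnclosingCircle(t[:,:2].astype(np.float32)*1000))
"
```

```text
tcp [0.6247 0.2223 0.2205] jaw 0.8 w 0.0268 F [-0.6  0.7 -0.6] q7 -0.65 clk 46.9
865
((625.1375122070312, 223.03343200683594), 10.92809009552002) [0.62506731 0.22552613 0.1629189 ] 0.16858894555586607
651 ((625.0625610351562, 223.01675415039062), 10.879654884338379)
```

Request:
step_arm([
  [0,0,-0.5,0,0,0,-0.2],
  [0,0.02,-0.8,0,0,0,-0.2],
  [0,0,-0.8,0,0,0,-0.2],
  [0,0,-0.48,0,0,0,-0.2],
  [0,0,0,0,0,0,-0.38],
  [0,0,0,0,0,0,-0.38],
])

```text
clock: 47.55
tool_pos: [0.6248, 0.2244, 0.1438]
tool_rot: [0.504, 0.496, 0.504, -0.496]
ft_force: [0.7, -0.7, 1.1]
grip_width: 0.0288
```

```bash
python3 -c "
from tins import *
state()
H=np.array([.628,.045]); t=np.radians(4.1); th=1.6254-.08*np.arange(21)
p=H+.178*np.stack([np.cos(np.pi+t-th),np.sin(np.pi+t-th)],1)
d=np.diff(np.round(p/.03,2),axis=0)
for i,x in enumerate(d): print(round(th[i+1],3),np.round(x,2).tolist(),np.round(p[i+1],4))
"
```

```text
tcp [0.6248 0.2244 0.1438] jaw 1.0 w 0.0288 F [ 0.7 -0.7  1.1] q7 -0.69 clk 47.55
1.545 [-0.47, -0.02] [0.6108 0.2222]
1.465 [-0.47, -0.07] [0.5967 0.2202]
1.385 [-0.46, -0.1] [0.5828 0.2172]
1.305 [-0.46, -0.14] [0.5692 0.213 ]
1.225 [-0.44, -0.17] [0.5559 0.2078]
1.145 [-0.43, -0.21] [0.5431 0.2015]
1.065 [-0.4, -0.25] [0.5309 0.1942]
0.985 [-0.39, -0.27] [0.5193 0.186 ]
0.905 [-0.36, -0.31] [0.5084 0.1768]
0.825 [-0.34, -0.33] [0.4982 0.1668]
0.745 [-0.31, -0.36] [0.4889 0.1561]
0.665 [-0.28, -0.38] [0.4805 0.1446]
0.585 [-0.25, -0.4] [0.473  0.1325]
0.505 [-0.22, -0.43] [0.4665 0.1198]
0.425 [-0.18, -0.43] [0.461  0.1067]
0.345 [-0.15, -0.46] [0.4566 0.0931]
0.265 [-0.11, -0.46] [0.4533 0.0793]
0.185 [-0.07, -0.47] [0.4512 0.0652]
0.105 [-0.04, -0.47] [0.4501 0.051 ]
0.025 [0.01, -0.47] [0.4502 0.0368]
```

Request:
step_arm([
  [-0.47,-0.03,0,0,0,0.92,-0.38],
  [-0.47,-0.07,0,0,0,0.92,-0.38],
  [-0.46,-0.1,0,0,0,0.92,-0.38],
  [-0.46,-0.14,0,0,0,0.92,-0.38],
  [-0.44,-0.17,0,0,0,0.92,-0.38],
  [-0.43,-0.21,0,0,0,0.92,-0.38],
  [-0.4,-0.25,0,0,0,0.92,-0.38],
  [-0.39,-0.27,0,0,0,0.92,-0.38],
  [-0.36,-0.31,0,0,0,0.92,-0.38],
  [-0.34,-0.33,0,0,0,0.92,-0.38],
])

```text
clock: 48.55
tool_pos: [0.4988, 0.1686, 0.1454]
tool_rot: [0.659, 0.259, 0.657, -0.257]
ft_force: [0.4, 0.6, 0.2]
grip_width: 0.0268
```

Request:
step_arm([
  [-0.31,-0.36,0,0,0,0.92,-0.38],
  [-0.28,-0.38,0,0,0,0.92,-0.38],
  [-0.25,-0.4,0,0,0,0.92,-0.38],
  [-0.22,-0.43,0,0,0,0.92,-0.38],
  [-0.18,-0.43,0,0,0,0.92,-0.38],
  [-0.15,-0.46,0,0,0,0.92,-0.38],
  [-0.11,-0.46,0,0,0,0.92,-0.38],
  [-0.07,-0.4,0,0,0,0.9,-0.38],
  [-0.03,-0.3,0,0,0,0.6,-0.38],
  [0,0,0,0,0,0,-0.38],
])

```text
clock: 49.55
tool_pos: [0.451, 0.0582, 0.1447]
tool_rot: [0.708, 0.021, 0.706, -0.022]
ft_force: [-0.7, -0.2, 0.4]
grip_width: 0.0271
```

```bash
cat > kn.py <<'E'
from tins import *
state()
X=cloud(r.get_image('top')).reshape(-1,3)
a=r.get_image('wrist'); X=cloud(a).reshape(-1,3); H=np.array([.628,.045])
m=(X[:,2]>.112)&(X[:,2]<.134)&(X[:,0]>.45)&(X[:,0]<.62)&(abs(X[:,1]-.05)<.12); P=X[m]; print(len(P))
if len(P): (vx,vy,x,y)=cv2.fitLine(P[:,:2].astype(np.float32),cv2.DIST_L2,0,.01,.01).ravel(); print('bar',184.1-np.degrees(np.arctan2(abs(vy)*np.sign(-vx*vy)*1,-abs(vx)))%360,np.median(P,0),vx,vy)
E
python3 kn.py
```

```text
tcp [0.451  0.0582 0.1447] jaw 86.5 w 0.0271 F [-0.7 -0.2  0.4] q7 0.86 clk 49.55
2070
bar 22.388672 [0.50355754 0.05691335 0.12676184] 0.94948757 -0.31380472
```

Request:
step_arm([
  [-0.01,-0.2,0,0,0,0.39,-0.38],
  [0,-0.2,0,0,0,0.39,-0.38],
  [0,-0.2,0,0,0,0.39,-0.38],
  [0,-0.15,0,0,0,0.2,-0.38],
  [0,0,0,0,0,0,-0.38],
])

```text
clock: 50.15
tool_pos: [0.4505, 0.0416, 0.1444]
tool_rot: [0.708, -0.02, 0.705, 0.025]
ft_force: [1.1, 9.6, -5.1]
grip_width: 0.027
```

Request:
step_arm([
  [0,-0.1,0,0,0,0.1,-0.38],
  [0,-0.1,0,0,0,0.1,-0.38],
  [0,-0.08,0,0,0,0,-0.38],
  [0,0,0,0,0,0,-0.38],
])

```text
clock: 50.55
tool_pos: [0.4503, 0.03, 0.1442]
tool_rot: [0.707, -0.027, 0.706, 0.029]
ft_force: [0.4, 3.9, 0.2]
grip_width: 0.027
```

Request:
step_arm([
  [0,-0.1,0,0,0,0,-0.38],
  [0,0,0,0,0,0,-0.38],
  [0,0,0,0,0,0,-0.38],
])

```text
clock: 50.85
tool_pos: [0.4504, 0.0298, 0.1443]
tool_rot: [0.708, -0.026, 0.705, 0.031]
ft_force: [-0.7, 11.3, -3.8]
grip_width: 0.0271
```

Request:
step_arm([
  [0,-0.1,0,0,0,0,-0.38],
  [0,0,0,0,0,0,-0.38],
  [0,0,0,0,0,0,-0.38],
])

```text
clock: 51.15
tool_pos: [0.4504, 0.0297, 0.1443]
tool_rot: [0.708, -0.025, 0.705, 0.033]
ft_force: [2.3, 17.9, -7.7]
grip_width: 0.0274
```

The TCP stalls at y 0.0297 while force rises to 18 N. That is the predicted shut position (0.0323 less 2.6 mm of slack), so the bar is on its stop. I release, lift off and check.

Request:
step_arm([
  [0,0.25,0,0,0,0,-0.1],
  [0,0,0,0,0,0,0],
  [0,0,0,0,0,0,0],
  [0,0,0.5,0,0,0,0],
  [0,0,1,0,0,0,0],
  [0,0,1,0,0,-1,0],
  [0,0,1,0,0,-1,0],
  [0,0,0.7,0,0,-1,0],
  [0,0,0.5,0,0,-1,0],
  [0,0,0,0,0,-1,0],
])

```text
clock: 52.15
tool_pos: [0.4512, 0.0297, 0.2878]
tool_rot: [0.697, 0.127, 0.694, -0.128]
ft_force: [0.3, -0.1, 0.1]
grip_width: 0.0431
```

Request:
step_arm([
  [0,-0.5,0.5,0,0,-1,0],
  [0,-0.8,0.5,0,0,-1,0],
  [0,-0.8,0,0,0,-1,0],
  [0,-0.8,0,0,0,-1,0],
  [0,-0.8,0,0,0,-1,0],
  [0,-0.8,0,0,0,-1,0],
  [0,-0.8,0,0,0,-1,0],
  [0,0,0,0,0,-1,0],
  [0,0,0,0,0,-1,0],
  [0,0,0,0,0,0,0],
])

```text
clock: 53.15
tool_pos: [0.4497, -0.1297, 0.3156]
tool_rot: [0.595, 0.383, 0.594, -0.383]
ft_force: [0.6, -0.0, 0.7]
grip_width: 0.0439
```

```bash
python3 - <<'E'
from tins import *
state(); a=r.get_image("wrist"); save(a,"w13.png",s=1.5); tins(a)
b=r.get_image("top"); save(b,"t13.png",(230,130,430,260),3.5)
X=cloud(a).reshape(-1,3)
def c(m,n):
    P=X[m]
    if len(P)>5: print(n,len(P),cv2.minEnclosingCircle(P[:,:2].astype(np.float32)*1000))
c((X[:,2]>.155)&(X[:,2]<.175)&(np.hypot(X[:,0]-.45,X[:,1]-.035)<.05),"knob")
m=(abs(X[:,2]-.127)<.006)&(X[:,0]>.42)&(X[:,0]<.60)&(abs(X[:,1]-.04)<.06); P=X[m]
print(len(P), cv2.minAreaRect(P[:,:2].astype(np.float32)*1000) if len(P)>5 else "")
for nm in("fan_deck","squeeze_bottle","tape_cream"):
    print(nm,[np.round(w(b,d["point"]),3) for d in r.spot_in(b,nm)[:1]])
coup(b)
E
```

```text
tcp [ 0.4497 -0.1297  0.3156] jaw 24.5 w 0.0439 F [ 0.6 -0.   0.7] q7 0.51 clk 53.15
tin 0.87 2182 z 0.101 c [541.   84.8] med [542.2  88.6] r 31.2 px 416 19 rgb [212. 208. 199.]
tin 0.73 593 z 0.1012 c [466.4  74.1] med [476.3  72.3] r 27.5 px 356 5 rgb [222. 220. 211.]
tin 0.6 2882 z 0.1129 c [549.   -0.7] med [548.9  -3.7] r 31.3 px 377 102 rgb [136. 134. 128.]
knob 579 ((449.8648986816406, 32.328636169433594), 11.06588363647461)
7164 ((509.96514892578125, 36.842430114746094), (181.5321044921875, 46.67727279663086), 3.854198932647705)
fan_deck [array([0.362, 0.504, 0.015])]
squeeze_bottle [array([0.653, 0.389, 0.096])]
tape_cream [array([ 0.629, -0.356,  0.026])]
```

View pics/w13.png

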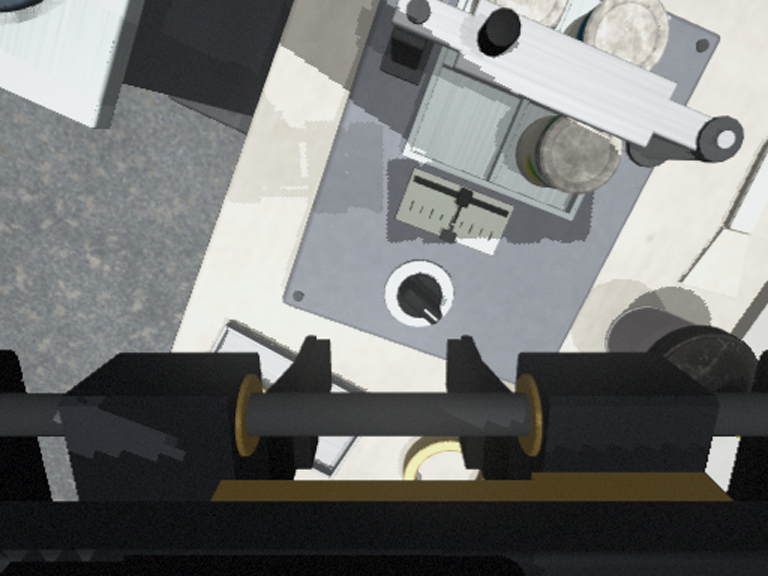

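The bar lies across the cradle, with the hand knob at (497,32) and the hinge at (720,138). The needle and mark at (455,222) are in line. Everything checks out, so I hand in.

```bash
python3 -c "
from rig import r
print(r.sign_off())"
```

```text
the job is handed in; nothing more can be done
None
```

The shaker is ready to run, and I handed the job in at about 53 s of the 210 s allowed.

- **Stroke knob:** I turned it about 2.1 rad clockwise. The first turn left the needle about 1.1 mm short, so I corrected it. The last close measurement put the needle about 0.4 mm from the mark.
- **Couplers:** Both brass couplers went from the cradle into the steel tray. The later scene picture shows both in it. In the final top picture the network did not detect any coupler, so I have no second confirmation.
- **Tins:** I found three paint tins and stood them in the far left, near left and far right pockets. Their tops read about 101, 101 and 113 mm, as they should when standing on the pocket floors. The far right tin is about 5 mm off its pocket's centre but inside it. I left the orange and turquoise look-alikes alone.
- **Keeper bar:** I swung it shut with all three tins in. The force peaked and dropped, then the bar stalled hard at the expected shut position. After release the hand knob was within 1 mm of that position, and the bar was within 0.3° of the shaker's axis. I infer the latch from this, because the plunger itself was not visible.
- **Bystanders:** The bottle, the tape roll and the fan deck measured the same at the end as at the start, to within 2 mm.

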